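# Close the core press and book it in

## Task

The glued core is lying ready in the pressing jig: pick up the jig's top plate by its handle and lower it level over both guide pins until it sits fully down on the collars, gently and without letting it fall. Then book the closed jig in: take the scanner out of its cradle, point it squarely at the middle of the sloping code label on the jig from about 7 cm away and hold it still there for a good two seconds without touching the jig with it. Finally stand the scanner back in its cradle, nose down and not dropped, leave it there, and leave the core and everything else where it is.

Things in the scene. Friction and masses are not known exactly. Their poses are not given: they have to be found in the camera images.
- jig: The pressing jig, fixed to the bench: steel base 160 (its x) x 132 mm (its y, from -54 to +78), top 12 mm above the bench. Origin at bench height under the core's centre, z up. Two upright guide pins at x = +58 and -58 mm, y = 0, with thick collars (22 mm diameter) up to z = 48 mm, on which the plate comes to rest. A sheet bracket with the code label stands along its +y edge, up to z = 37 mm.
- pin_a (a point): Centre of the tip of the guide pin at the jig's x = +58 mm, 84 mm above the bench. Above its collar (z = 48 mm) the pin is 14 mm thick; its last 9 mm taper to 6 mm.
- pin_b (a point): The same for the other guide pin, at x = -58 mm.
- code_plate: The code label on the jig: white paper 32 x 26 mm with a black square-dot code of 19 mm. Origin at the centre of its face, 60.5 mm from the jig's origin along the jig's y, at z = 26 mm. Its z axis is the outward normal, leaning 40 degrees from vertical to the jig's +y side; x as the jig's. The closed plate's edge stands 12 mm inboard of it and 22 mm higher. Reads at any rotation about the line of sight.
- top_plate: Loose top plate, 0.35 to 0.6 kg, at first flat on the bench: aluminium 150 (its x) x 96 x 8 mm over a rubber pad (76 mm diameter, 6 mm thick). Origin at the centre of the pad's underside, z up; the plate is at z = 6 to 14 mm. Through holes of 17 mm at x = +58 and -58 mm, y = 0. Fits either way round. Seated, its origin lies 42 mm above the jig's (1 mm clear of the core).
- handle (a point): Centre of the top plate's black bar handle, over the centre of mass, 45 mm above the plate's origin. Bar 92 long (plate's x), 14 wide (y), 13 mm high, on two 12 mm posts at x = +36 and -36 mm; 24 mm free under the bar.
- scanner: Cordless in-line code scanner, light grey, 150 mm long, 0.13 to 0.21 kg, at first nose down in its cradle. Origin at the centre of the window in the nose; z runs to the tail, so it looks along its own -z. Nose 40 x 28 mm for 12 mm, head 46 (x) x 33 mm (y) up to z = 46 mm. Always on, no trigger: reads 40 to 100 mm from the label, aimed within 10 mm of its centre and 17 degrees of its normal, kept still.
- scanner_grip (a point): Middle of the scanner's grip, between its rubber side pads, 113 mm from the window along its axis. The grip is straight, 32 (scanner's x) x 28 mm (y), from 46 to 150 mm from the window.
- cradle: The scanner's cradle, black, fixed to the bench: foot 84 x 84 x 8 mm with an upright pocket 54 (x) x 42 mm (y) inside, walls 5 mm, rim at z = 50 mm, floor at z = 13 mm. Origin at bench height under the pocket's centre, z up. The scanner stands on the pocket floor, its x along the cradle's x, either way round.
- core: The glued core in the jig, a bare steel ring of 80 mm diameter, 26 mm high, loose on the jig's rubber mat. Origin at the centre of its underside, 15 mm above the bench. It must stay there.
- glue_bottle: Bystander: amber glue bottle, 50 mm diameter, 140 mm high; origin at the centre of its underside.
- cup_ferrules: Bystander: small blue plastic tub of ferrules, 71 mm diameter, 41 mm high; origin at the centre of its underside.
- spare_core: Bystander: small bare steel core, ring of 56 mm diameter, 20 mm high; origin at the centre of its underside.
Not all that is in view belongs to the job. Leave any blue or red look-alike of the scanner alone.

How it is judged:
By the outcome, as a careful person would: the job done as asked, in the order asked, and still so for the second after the job is handed in, with the robot touching nothing.
It also fails if it takes over 70 s, if anything falls off the work surface, if the arm or the gripper's body presses on something with over 40 N, if the wrist force passes 120 N, or if a joint passes its speed limit or range.

## Robot

A 7-joint arm with a two-finger parallel gripper is mounted at the origin on a cart in front of the work surface, level with it; the furniture and walls round the work are solid. World frame = base frame: x ahead of the robot, y to its left, z up, the work surface at z = 0. Lengths are in m, angles in rad, forces in N, time in s.
With the tool pointing down it reaches from about 0.35 to 0.9 m from the base axis. Payload 8.1 kg.
Tool frame: the origin (TCP) lies between the finger pads; the fingertips stand 19 mm ahead of it and the grasp point (between the pads) is the TCP; y points along the fingers, x is the direction in which the jaws open and shut, and the axes are right-handed (so a half turn about y gives the same grasp; the last joint's range is limited). The gripper opens to 92 mm and grips with 3 to 60 N. Pads are 19 mm wide; open, the fingers measure 130 mm over their backs; the gripper's body (75 mm by 190 mm) begins 47 mm behind the grasp point.
Start: joints at [-1.416, 0.434, 0.025, 1.573, -0.012, 1.134, -0.075], TCP at [0.159, 0.604, 0.246] pointing down, gripper open.
Joint ranges: [-2.62, 2.62], [-0.44, 2.09], [-1.27, 1.32], [0.08, 2.57], [-1.32, 4.46], [0.12, 2], [-2.74, 2.74]. Speed limits (rad/s): [2.22, 2.22, 3.01, 3.01, 3.14, 3.14, 3.14].

## Interface

Orientations are given as a rotation vector (axis times angle).
In Python, from cell import arm gives the robot as it stands.
- The arm moves only by the tool move_arm, never from a script. Its argument "series" is a list of rows, each an object of numbers: "x", "y", "z": the shift along the tool's x, y, z in cm; "rx", "ry", "rz": the turn, a rotation vector about the tool's x, y, z in rad. In form: [{"x": .., "y": .., "z": .., "rx": .., "ry": .., "rz": ..}, ...]. A call has 1 to 12 rows; each row shifts and turns the pose as measured when the row begins, along the tool's axes as they then stand; what a row does not reach is not made up. A row lasts 1/8 s, in which the tool goes at most 62.5 mm and 10.7 degrees, less where a joint would pass 70% of its speed; a pose out of reach is approached as far as the arm can. A call is refused whole if a number of a shift passes 6.25 or a number of a turn 0.188, either way. A call with a gripper value outside its range is refused whole. "jaw" is the finger opening in cm, from 0 to 9.18, set as the call begins (left out, the last holds). The fingers move at their own pace and stop on an object; "newtons" is the grip in N (left out, the last holds). Time passes only in rows, so rows that do not move let the fingers close. It gives the time, the measured TCP pose, the force and the opening at its end, in the units of the state.
- arm.observe(): the state, without advancing time (a new reading comes with each control period).
- arm.get_image(name): name is "side" or "top" or "wrist"; returns the picture (400x640x3 uint8, blue, green, red); there is no depth.
- arm.camera_params(name): a dict with "K" (3x3 intrinsics, pixels), "R" (3x3) and "t" (3): a world point X has camera coordinates R X + t; the wrist camera has in their place "tool_from_camera" (4x4, takes a point from camera to tool coordinates, whose origin is the TCP and whose axes are the tool frame's). Camera axes: x right, y down, z forward; pixel columns grow to the right and rows downward; lengths in m; the calibration is good to about 2 mm. The wrist camera is an equidistant fisheye: a pixel r from the principal point sees the ray r / f radians off the axis. A picture is of the moment at which its call begins: read the wrist's pose just before it. camera_params takes no time and is no camera call.
- arm.sign_off(): hands the job in, once; it reports no verdict.
The state is a dict: "clock": time; "joints": joint angles; "dq": joint speeds; "joint_efforts": joint torques, N m; "position": TCP position; "ee_rot": TCP orientation; "force": force on the tool from outside, world axes, zero at the start; "ft_torque": the same for the moment, N m; "width": opening from 0.0 (shut) to 1.0 (fully open).
Only numpy, scipy, OpenCV 4.12 (cv2) and the standard library are available. Lean on these libraries where they do the work, as an engineer would, in place of code of your own. Each camera call takes 0.05 s, during which the arm holds its last target.

## Working session

There is one attempt and no reset: what is moved stays moved. The work goes in short steps, Python scripts to look and compute and a tool call to move; the robot and the scene stay as the last step left them, time stands still between calls to the robot, and variables do not carry over. Pictures are saved under pics/ and viewed, and the job is handed in when it is done.

Besides the shell and the picture viewer there is one more tool, called after ">>>" by a JSON object that holds its "fn" and its "kwargs", one argument or row to a line. move_arm: Moves the arm, as the interface text tells. Its arguments: {"type":"object","properties":{"series":{"type":"array","items":{"type":"object","properties":{"x":{"type":"number"},"y":{"type":"number"},"z":{"type":"number"},"rx":{"type":"number"},"ry":{"type":"number"},"rz":{"type":"number"}}}},"jaw":{"type":"number"},"newtons":{"type":"number"}},"required":["series"]}

```bash
ls; mkdir -p pics
python3 - <<'E'
from cell import arm
import cv2,numpy as np
s=arm.observe();print(s)
for n in ["side","top","wrist"]:
    print(n,arm.camera_params(n))
    cv2.imwrite(f"pics/{n}0.png",arm.get_image(n))
E
```

```text
pics
{'clock': 0.0, 'joints': array([-1.41559635,  0.4352263 ,  0.02497053,  1.57411176, -0.01158227,
        1.13400053, -0.07511898]), 'dq': array([-0.00061194,  0.00133981, -0.00029542,  0.00029982,  0.00193253,
       -0.00045841, -0.00018524]), 'joint_efforts': array([-9.94705510e-05, -6.67853880e+01,  9.85044390e-01, -3.14459217e+01,
       -6.04538270e-02,  4.28435532e-02,  1.57441827e-04]), 'position': array([0.15927868, 0.6038554 , 0.2449372 ]), 'ee_rot': array([-1.32134835, -1.0163511 ,  1.01829195]), 'force': array([ 0.11244703, -0.33707836,  0.69047059]), 'ft_torque': array([ 0.01748712,  0.02281401, -0.02582644]), 'width': 1.0011241142229492}
side {'K': array([[433.96359242,   0.        , 319.95272009],
       [  0.        , 433.96359242, 200.13648944],
       [  0.        ,   0.        ,   1.        ]]), 'R': array([[-0.99980509,  0.01649395,  0.01085044],
       [ 0.00159808,  0.61539389, -0.78821812],
       [-0.01967812, -0.78804715, -0.6153003 ]]), 't': array([0.59862486, 0.08574796, 1.13731948])}
top {'K': array([[419.11463684,   0.        , 320.78618229],
       [  0.        , 419.11463684, 195.77856504],
       [  0.        ,   0.        ,   1.        ]]), 'R': array([[ 0.00568171, -0.99998204, -0.00190837],
       [-0.99307156, -0.00541842, -0.11738622],
       [ 0.11737377,  0.00256211, -0.9930845 ]]), 't': array([-0.02522133,  0.62945636,  1.03608488])}
wrist {'K': array([[309.70691629,   0.        , 318.73012822],
       [  0.        , 309.70691629, 196.37545993],
       [  0.        ,   0.        ,   1.        ]]), 'tool_from_camera': array([[ 9.99999421e-01,  1.07245712e-03,  8.99231968e-05,
         4.52674512e-04],
       [ 2.03189474e-04, -2.70190774e-01,  9.62806785e-01,
        -1.38988228e-01],
       [ 1.05686541e-03, -9.62806209e-01, -2.70190836e-01,
         7.22643140e-02],
       [ 0.00000000e+00,  0.00000000e+00,  0.00000000e+00,
         1.00000000e+00]])}
```

View pics/side0.png

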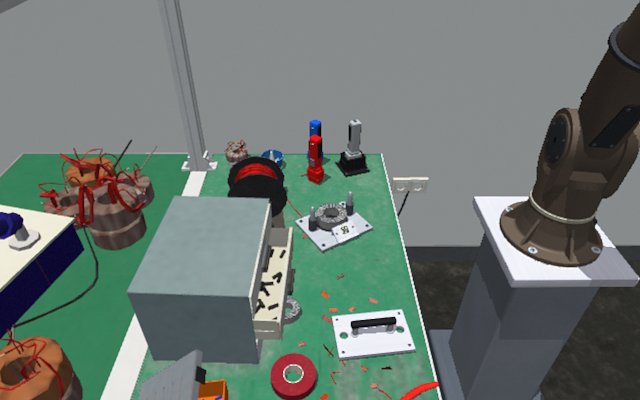

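View pics/top0.png

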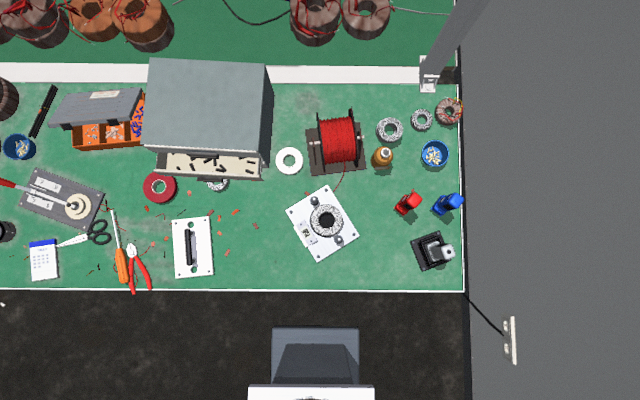

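View pics/wrist0.png

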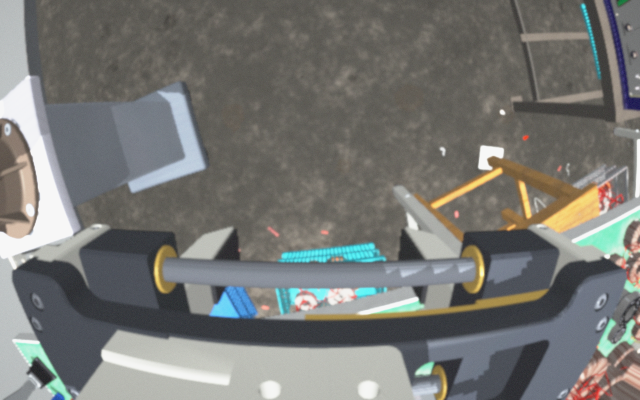

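```bash
cat > h.py <<'E'
import numpy as np,cv2
from cell import arm
from scipy.spatial.transform import Rotation as R
CP={n:arm.camera_params(n) for n in("side","top","wrist")}
def ray(n,u,v):
    c=CP[n];d=np.linalg.solve(c["K"],[u,v,1.]);d/=np.linalg.norm(d)
    return -c["R"].T@c["t"],c["R"].T@d
def onz(n,u,v,z):
    o,d=ray(n,u,v);return o+d*(z-o[2])/d[2]
def proj(n,X):
    c=CP[n];p=c["R"]@np.asarray(X)+c["t"];p=c["K"]@p;return p[:2]/p[2]
def tri(rs):
    A=np.zeros((3,3));b=np.zeros(3)
    for o,d in rs:
        P=np.eye(3)-np.outer(d,d);A+=P;b+=P@o
    x=np.linalg.solve(A,b);return x,[np.linalg.norm((np.eye(3)-np.outer(d,d))@(x-o)) for o,d in rs]
def wray(u,v,pos,rv):
    c=CP["wrist"];K=c["K"];T=c["tool_from_camera"]
    dx=(u-K[0,2])/K[0,0];dy=(v-K[1,2])/K[1,1];r=np.hypot(dx,dy)
    s=np.sin(r)/r if r>1e-9 else 1.
    d=np.array([dx*s,dy*s,np.cos(r)]);Q=R.from_rotvec(rv).as_matrix()
    return np.asarray(pos)+Q@T[:3,3],Q@T[:3,:3]@d
def wproj(X,pos,rv):
    c=CP["wrist"];K=c["K"];T=c["tool_from_camera"];Q=R.from_rotvec(rv).as_matrix()
    p=T[:3,:3].T@(Q.T@(np.asarray(X)-pos)-T[:3,3]);r=np.arctan2(np.hypot(p[0],p[1]),p[2])
    e=p[:2]/np.hypot(p[0],p[1]);return K[:2,2]+K[0,0]*r*e
def crop(img,u0,v0,w,h,k,name):
    cv2.imwrite("pics/"+name,cv2.resize(img[v0:v0+h,u0:u0+w],None,fx=k,fy=k,interpolation=cv2.INTER_CUBIC))
E
python3 - <<'E'
import cv2,numpy as np
from h import *
t=cv2.imread("pics/top0.png");s=cv2.imread("pics/side0.png")
crop(t,160,180,200,90,4,"tc1.png")
crop(t,380,180,90,100,6,"tc2.png")
crop(s,280,110,110,150,4,"sc1.png")
crop(s,300,290,140,80,5,"sc2.png")
E
```

```text
(no output)
```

View pics/tc1.png

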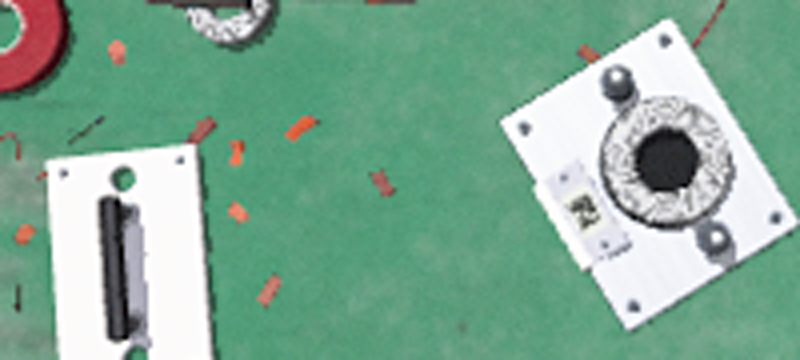

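View pics/tc2.png

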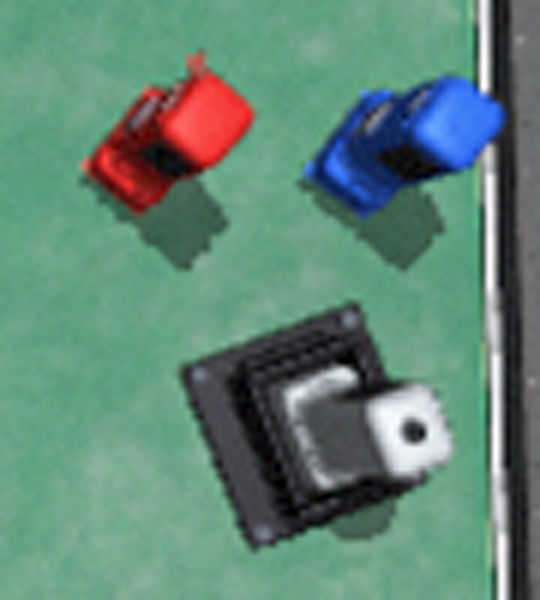

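View pics/sc1.png

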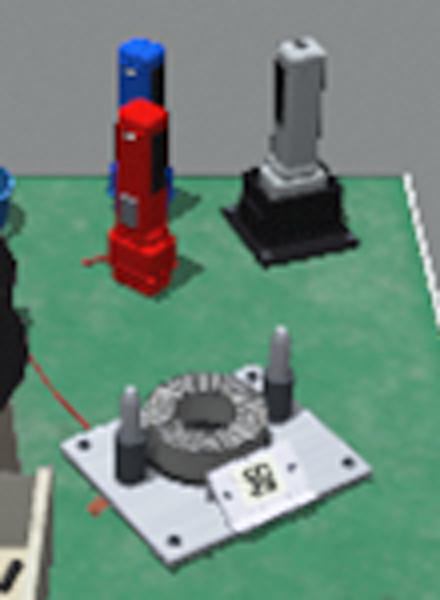

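View pics/sc2.png

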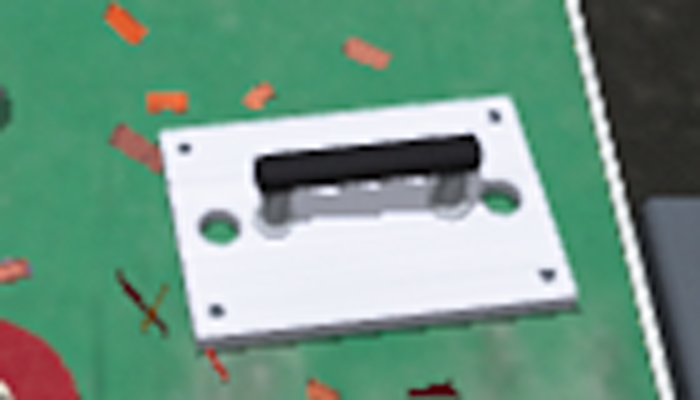

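```bash
cat > fit.py <<'E'
from h import *
from scipy.optimize import least_squares
T=lambda u,v:((u+.5)/4-.5+160,(v+.5)/4-.5+180)
T2=lambda u,v:((u+.5)/6-.5+380,(v+.5)/6-.5+180)
S=lambda u,v:((u+.5)/4-.5+280,(v+.5)/4-.5+110)
S2=lambda u,v:((u+.5)/5-.5+300,(v+.5)/5-.5+290)
def fit(obs,x0):
    def f(p):
        c,s=np.cos(p[3]),np.sin(p[3]);r=[]
        for n,uv,X in obs:
            W=np.array([p[0]+c*X[0]-s*X[1],p[1]+s*X[0]+c*X[1],p[2]+X[2]])
            r+=list(proj(n,W)-uv)
        return np.array(r)
    q=least_squares(f,x0,loss='soft_l1');print(q.x,np.round(f(q.x).reshape(-1,2),1).tolist());return q.x
if __name__=="__main__":
    # jig +y toward label
    m=1e-3
    jig=[("top",T(668,18),(-80*m,-54*m,12*m)),("top",T(501,122),(-80*m,78*m,12*m)),("top",T(800,225),(80*m,-54*m,12*m)),("top",T(630,330),(80*m,78*m,12*m)),
    ("top",T(617,76),(-58*m,0,84*m)),("top",T(715,235),(58*m,0,84*m)),("top",T(583,212),(0,60.5*m,26*m)),
    ("side",S(129,388),(-58*m,0,84*m)),("side",S(282,327),(58*m,0,84*m)),("side",S(260,478),(0,60.5*m,26*m))]
    c0=onz("top",*T(667,158),.04)
    best=fit(jig,[*c0[:2],0,-2.6]);fit(jig,[*c0[:2],0,2.6])
    for s in(-58,58): print("pin",tri([ray(n,*uv) for n,uv,X in jig if abs(X[0]-s*m)<1e-6]))
    pl=[("top",T(123,178),(58*m,0,14*m)),("top",T(137,359),(-58*m,0,14*m)),
    ("top",T(47,160),(75*m,48*m,14*m)),("top",T(193,145),(75*m,-48*m,14*m)),
    ("side",S2(220,227),(58*m,0,14*m)),("side",S2(500,197),(-58*m,0,14*m)),
    ("side",S2(161,132),(75*m,-48*m,14*m)),("side",S2(512,96),(-75*m,-48*m,14*m)),("side",S2(578,298),(-75*m,48*m,14*m)),("side",S2(196,338),(75*m,48*m,14*m))]
    c0=onz("top",*T(130,268),.02);fit(pl,[*c0[:2],0,0.1])
    print("handle",tri([ray("top",*T(114,269)),ray("side",*S2(368,160))]))
    cr=[("top",T2(183,368),(-42*m,42*m,8*m)),("top",T2(352,303),(42*m,42*m,8*m)),("top",T2(252,550),(-42*m,-42*m,8*m)),
     ("side",S(222,212),(42*m,42*m,8*m)),("side",S(268,265),(-42*m,42*m,8*m)),("side",S(357,240),(-42*m,-42*m,8*m))]
    c0=onz("top",*T2(320,430),.02)
    for a in np.arange(4)*np.pi/2-.3: fit(cr,[*c0[:2],0,a])
    print("tail",tri([ray("top",*T2(412,430)),ray("side",*S(302,42))]))
    print("edge",onz("top",300,290,0),onz("top",463,250,0))
E
python3 fit.py
```

```text
[ 0.56902768  0.01012924 -0.01190787 -3.69660409] [[-19.1, -0.2], [64.9, 0.1], [-84.8, -0.8], [0.4, 0.1], [6.3, 0.0], [-43.4, 0.2], [22.8, -0.3], [0.5, 0.4], [3.1, 31.4], [-1.6, -10.1]]
[ 0.56902768  0.01012921 -0.0119079   2.58658098] [[-19.1, -0.2], [64.9, 0.1], [-84.8, -0.8], [0.4, 0.1], [6.3, 0.0], [-43.4, 0.2], [22.8, -0.3], [0.5, 0.4], [3.1, 31.4], [-1.6, -10.1]]
pin (array([ 0.61821402, -0.00512289,  0.08536732]), [np.float64(0.0014274507330461312), np.float64(0.001427450733046138)])
pin (array([ 0.52046857, -0.06480158,  0.08803893]), [np.float64(2.617117863069147e-06), np.float64(2.6171178630183455e-06)])
[0.49896493 0.30988037 0.00092477 0.11099412] [[-0.0, -0.1], [-0.4, -0.3], [0.1, -0.2], [0.5, -0.3], [0.1, -0.1], [0.5, 0.0], [-0.1, 0.1], [-0.3, 0.3], [0.1, -0.3], [0.4, 0.1]]
handle (array([0.49866451, 0.30912482, 0.04757929]), [np.float64(0.0008050495357944186), np.float64(0.0008050495357945363)])
[ 0.49201501 -0.30679774 -0.00191267 -1.19337256] [[-0.9, 0.3], [0.7, -0.7], [0.2, 0.5], [-0.5, -0.6], [-0.7, 0.1], [1.5, 0.7]]
[ 0.492015   -0.30679774 -0.00191267 -1.19337286] [[-0.9, 0.3], [0.7, -0.7], [0.2, 0.5], [-0.5, -0.6], [-0.7, 0.1], [1.5, 0.7]]
[ 4.92015007e-01 -3.06797739e-01 -1.91266503e-03  5.08981277e+00] [[-0.9, 0.3], [0.7, -0.7], [0.2, 0.5], [-0.5, -0.6], [-0.7, 0.1], [1.5, 0.7]]
[ 4.92015005e-01 -3.06797740e-01 -1.91266622e-03  5.08981268e+00] [[-0.9, 0.3], [0.7, -0.7], [0.2, 0.5], [-0.5, -0.6], [-0.7, 0.1], [1.5, 0.7]]
tail (array([ 0.49261561, -0.30458598,  0.1677117 ]), [np.float64(0.0004185849573635978), np.float64(0.00041858495736370486)])
edge [0.38878464 0.03064038 0.        ] [ 0.49360274 -0.3933047   0.        ]
```

```bash
sed -i 's/(-80\*m,/(QQ*m,/g; s/(80\*m,/(-80*m,/g; s/(QQ\*m/(80*m/g; /jig=\[/,/side.*260/{s/(-58\*m/(QQ*m/g; s/(58\*m/(-58*m/g; s/(QQ\*m/(58*m/g}' fit.py; sed -i 's/\[\*c0\[:2\],0,-2.6\]/[*c0[:2],0,.55]/; s/;fit(jig,.*$//' fit.py; python3 fit.py | head -4
```

```text
[ 0.56866757 -0.03515617  0.0024993   0.56351921] [[0.5, -0.8], [-0.7, -0.2], [0.3, -0.6], [-0.5, 0.5], [-0.3, -0.4], [0.5, 0.4], [0.5, -0.3], [0.8, -0.0], [0.3, 0.2], [0.2, 0.3]]
pin (array([ 0.52046857, -0.06480158,  0.08803893]), [np.float64(2.617117863069147e-06), np.float64(2.6171178630183455e-06)])
pin (array([ 0.61821402, -0.00512289,  0.08536732]), [np.float64(0.0014274507330461312), np.float64(0.001427450733046138)])
[0.49896493 0.30988037 0.00092477 0.11099412] [[-0.0, -0.1], [-0.4, -0.3], [0.1, -0.2], [0.5, -0.3], [0.1, -0.1], [0.5, 0.0], [-0.1, 0.1], [-0.3, 0.3], [0.1, -0.3], [0.4, 0.1]]
```

```bash
cat >> h.py <<'E'
def tooldown(yaw,tilt=None):
    "columns: tool x at yaw (jaw dir), y down"
    x=np.array([np.cos(yaw),np.sin(yaw),0]);y=np.array([0,0,-1.]);return np.column_stack([x,y,np.cross(x,y)])
def plan(P,M,dmax=5.5,amax=.17,n=None,pos=None,Q=None):
    "rows to reach pos P with matrix M, straight line; printed in tool axes cm/rad"
    s=arm.observe();pos=s["position"] if pos is None else pos
    Q=R.from_rotvec(s["ee_rot"]).as_matrix() if Q is None else Q
    w=R.from_matrix(Q.T@M).as_rotvec();D=(np.asarray(P)-pos)*100
    k=n or int(max(1,np.ceil(np.linalg.norm(D)/dmax),np.ceil(np.linalg.norm(w)/amax)))
    print("rows",k,"total D world cm",D.round(2),"rot tool",w.round(3))
    for i in range(k):
        q=Q@R.from_rotvec(w*i/k).as_matrix();d=q.T@D/k
        print("{"+", ".join(f'"{a}":{v:.2f}' for a,v in zip("xyz",d))+", "+", ".join(f'"{a}":{v:.3f}' for a,v in zip(("rx","ry","rz"),w/k))+"}")
def st():
    s=arm.observe();Q=R.from_rotvec(s["ee_rot"]).as_matrix()
    print("t %.2f"%s["clock"],"p",s["position"].round(4),"xyaw %.4f"%np.arctan2(Q[1,0],Q[0,0]),"tilt",Q[:,1].round(4),"F",s["force"].round(1),"T",s["ft_torque"].round(2),"w",round(float(s["width"])*9.18,2),"q",s["joints"].round(2))
    return s,Q
E
python3 - <<'E'
from h import *
s,Q=st();print(Q.round(3))
for y in(0.111+np.pi/2,0.111-np.pi/2):
    plan([.4985,.3095,.20],tooldown(y))
E
```

```text
t 0.15 p [0.1593 0.604  0.2451] xyaw 1.3129 tilt [-2.0e-04 -1.2e-03 -1.0e+00] F [ 0.1  0.2 -0.7] T [ 0.01 -0.02  0.03] w 9.21 q [-1.42  0.44  0.03  1.57 -0.01  1.13 -0.08]
[[ 0.255 -0.    -0.967]
 [ 0.967 -0.001  0.255]
 [-0.001 -1.    -0.   ]]
rows 9 total D world cm [ 33.92 -29.45  -4.51] rot tool [-0.    -0.369 -0.001]
{"x":-2.20, "y":0.50, "z":-4.48, "rx":-0.000, "ry":-0.041, "rz":-0.000}
{"x":-2.38, "y":0.50, "z":-4.38, "rx":-0.000, "ry":-0.041, "rz":-0.000}
{"x":-2.56, "y":0.50, "z":-4.28, "rx":-0.000, "ry":-0.041, "rz":-0.000}
{"x":-2.73, "y":0.50, "z":-4.17, "rx":-0.000, "ry":-0.041, "rz":-0.000}
{"x":-2.90, "y":0.50, "z":-4.06, "rx":-0.000, "ry":-0.041, "rz":-0.000}
{"x":-3.07, "y":0.50, "z":-3.94, "rx":-0.000, "ry":-0.041, "rz":-0.000}
{"x":-3.23, "y":0.50, "z":-3.81, "rx":-0.000, "ry":-0.041, "rz":-0.000}
{"x":-3.38, "y":0.50, "z":-3.67, "rx":-0.000, "ry":-0.041, "rz":-0.000}
{"x":-3.53, "y":0.50, "z":-3.53, "rx":-0.000, "ry":-0.041, "rz":-0.000}
rows 17 total D world cm [ 33.92 -29.45  -4.51] rot tool [ 2.000e-03  2.773e+00 -0.000e+00]
{"x":-1.17, "y":0.27, "z":-2.37, "rx
[... 435 characters left out ...]
, "rz":-0.000}
{"x":1.67, "y":0.27, "z":-2.05, "rx":0.000, "ry":0.163, "rz":-0.000}
{"x":1.98, "y":0.27, "z":-1.75, "rx":0.000, "ry":0.163, "rz":-0.000}
{"x":2.24, "y":0.27, "z":-1.40, "rx":0.000, "ry":0.163, "rz":-0.000}
{"x":2.44, "y":0.26, "z":-1.02, "rx":0.000, "ry":0.163, "rz":-0.000}
{"x":2.57, "y":0.26, "z":-0.61, "rx":0.000, "ry":0.163, "rz":-0.000}
{"x":2.64, "y":0.26, "z":-0.19, "rx":0.000, "ry":0.163, "rz":-0.000}
{"x":2.63, "y":0.26, "z":0.24, "rx":0.000, "ry":0.163, "rz":-0.000}
{"x":2.56, "y":0.27, "z":0.67, "rx":0.000, "ry":0.163, "rz":-0.000}
{"x":2.41, "y":0.27, "z":1.07, "rx":0.000, "ry":0.163, "rz":-0.000}
{"x":2.21, "y":0.27, "z":1.45, "rx":0.000, "ry":0.163, "rz":-0.000}
```

>>> {"fn": "move_arm", "kwargs": {
  "series": [
    {"x": -2.2,"y": 0.5,"z": -4.5,"ry": -0.041},
    {"x": -2.4,"y": 0.5,"z": -4.4,"ry": -0.041},
    {"x": -2.55,"y": 0.5,"z": -4.3,"ry": -0.041},
    {"x": -2.7,"y": 0.5,"z": -4.2,"ry": -0.041},
    {"x": -2.9,"y": 0.5,"z": -4.1,"ry": -0.041},
    {"x": -3.1,"y": 0.5,"z": -3.9,"ry": -0.041},
    {"x": -3.2,"y": 0.5,"z": -3.8,"ry": -0.041},
    {"x": -3.4,"y": 0.5,"z": -3.7,"ry": -0.041},
    {"x": -3.5,"y": 0.5,"z": -3.5,"ry": -0.041}
  ],
  "jaw": 5
}}

```text
invalid input
```

Run:
```python
from h import *
s,Q=st()
im=arm.get_image("wrist");cv2.imwrite("pics/w1.png",im)
print(wproj([.4989,.3095,.045],s["position"],s["ee_rot"]))
plan([.4987,.3095,.10],tooldown(0.111+np.pi/2))
```

```text
t 0.15 p [0.1593 0.604  0.2451] xyaw 1.3129 tilt [-2.0e-04 -1.2e-03 -1.0e+00] F [ 0.1  0.2 -0.7] T [ 0.01 -0.02  0.03] w 9.21 q [-1.42  0.44  0.03  1.57 -0.01  1.13 -0.08]
[209.22142485 398.06319476]
rows 9 total D world cm [ 33.93 -29.46 -14.53] rot tool [-0.    -0.369 -0.001]
{"x":-2.20, "y":1.62, "z":-4.48, "rx":-0.000, "ry":-0.041, "rz":-0.000}
{"x":-2.38, "y":1.62, "z":-4.39, "rx":-0.000, "ry":-0.041, "rz":-0.000}
{"x":-2.56, "y":1.62, "z":-4.29, "rx":-0.000, "ry":-0.041, "rz":-0.000}
{"x":-2.73, "y":1.62, "z":-4.18, "rx":-0.000, "ry":-0.041, "rz":-0.000}
{"x":-2.90, "y":1.62, "z":-4.06, "rx":-0.000, "ry":-0.041, "rz":-0.000}
{"x":-3.07, "y":1.62, "z":-3.94, "rx":-0.000, "ry":-0.041, "rz":-0.000}
{"x":-3.23, "y":1.61, "z":-3.81, "rx":-0.000, "ry":-0.041, "rz":-0.000}
{"x":-3.38, "y":1.61, "z":-3.67, "rx":-0.000, "ry":-0.041, "rz":-0.000}
{"x":-3.53, "y":1.61, "z":-3.53, "rx":-0.000, "ry":-0.041, "rz":-0.000}
```

View pics/w1.png

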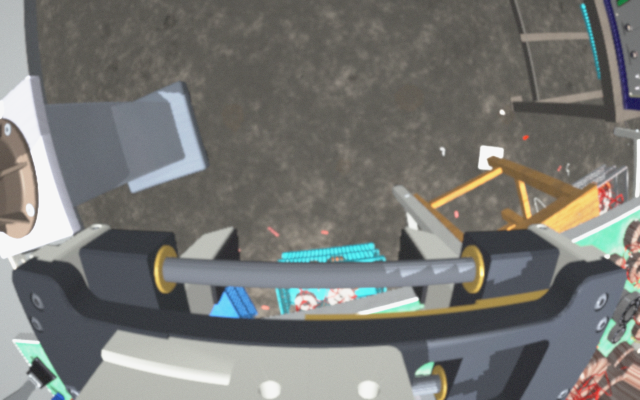

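>>> {"fn": "move_arm", "kwargs": {
  "series": [
    {"x": -2.2,"y": 0.5,"z": -4.5,"rx": 0,"ry": -0.041,"rz": 0},
    {"x": -2.4,"y": 0.5,"z": -4.4,"rx": 0,"ry": -0.041,"rz": 0},
    {"x": -2.55,"y": 0.5,"z": -4.3,"rx": 0,"ry": -0.041,"rz": 0},
    {"x": -2.7,"y": 0.5,"z": -4.2,"rx": 0,"ry": -0.041,"rz": 0},
    {"x": -2.9,"y": 0.5,"z": -4.1,"rx": 0,"ry": -0.041,"rz": 0},
    {"x": -3.1,"y": 0.5,"z": -3.9,"rx": 0,"ry": -0.041,"rz": 0},
    {"x": -3.2,"y": 0.5,"z": -3.8,"rx": 0,"ry": -0.041,"rz": 0},
    {"x": -3.4,"y": 0.5,"z": -3.7,"rx": 0,"ry": -0.041,"rz": 0},
    {"x": -3.5,"y": 0.5,"z": -3.5,"rx": 0,"ry": -0.041,"rz": 0}
  ],
  "jaw": 5
}}

```text
clock: 1.32
position: [0.5072, 0.3073, 0.1974]
ee_rot: [-1.142, -1.305, 1.307]
force: [0.1, 0.9, 0.6]
width: 0.542
```

Run:
```python
from h import *
s,Q=st()
im=arm.get_image("wrist");cv2.imwrite("pics/w2.png",im)
print(wproj([.4989,.3095,.045],s["position"],s["ee_rot"]))
plan([.4987,.3095,.10],tooldown(0.111+np.pi/2))
```

```text
t 1.32 p [0.5072 0.3073 0.1974] xyaw 1.7037 tilt [-1.9e-03  5.0e-04 -1.0e+00] F [0.1 0.9 0.6] T [ 0.08 -0.02  0.03] w 4.98 q [-0.68  0.43  0.06  1.72 -0.03  1.    1.1 ]
[321.72351896 179.0703166 ]
rows 2 total D world cm [-1.43  0.93 -9.68] rot tool [ 0.001  0.016 -0.004]
{"x":0.57, "y":4.84, "z":0.66, "rx":0.000, "ry":0.008, "rz":-0.002}
{"x":0.56, "y":4.84, "z":0.66, "rx":0.000, "ry":0.008, "rz":-0.002}
```

View pics/w2.png

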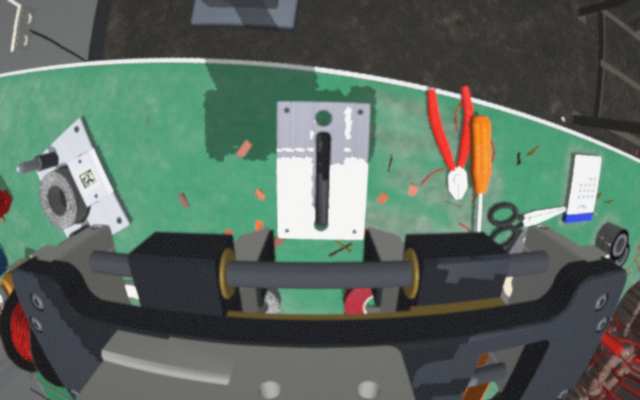

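>>> {"fn": "move_arm", "kwargs": {
  "series": [
    {"x": 0.57,"y": 4.8,"z": 0.66,"rx": 0,"ry": 0.008,"rz": -0.002},
    {"x": 0.57,"y": 4.8,"z": 0.66,"rx": 0,"ry": 0.008,"rz": -0.002},
    {"x": 0,"y": 0,"z": 0,"rx": 0,"ry": 0,"rz": 0}
  ],
  "jaw": 5
}}

```text
clock: 1.75
position: [0.5012, 0.3074, 0.0991]
ee_rot: [-1.16, -1.288, 1.284]
force: [-0.6, 0.5, 0.3]
width: 0.546
```

Run:
```python
from h import *
s,Q=st()
im=arm.get_image("wrist");cv2.imwrite("pics/w3.png",im)
print(wproj([.4989,.3095,.045],s["position"],s["ee_rot"]))
plan([.4987,.3095,.047],tooldown(0.111+np.pi/2),dmax=3)
```

```text
t 1.75 p [0.5012 0.3074 0.0991] xyaw 1.6751 tilt [ 2.7e-03  3.0e-04 -1.0e+00] F [-0.6  0.5  0.3] T [-0.02  0.05 -0.01] w 5.01 q [-0.68  0.53  0.06  1.83 -0.04  0.78  1.07]
[321.78431937 219.25208582]
rows 2 total D world cm [-0.42  0.15 -5.43] rot tool [ 0.006 -0.007  0.002]
{"x":0.09, "y":2.71, "z":0.22, "rx":0.003, "ry":-0.003, "rz":0.001}
{"x":0.10, "y":2.72, "z":0.21, "rx":0.003, "ry":-0.003, "rz":0.001}
```

View pics/w3.png

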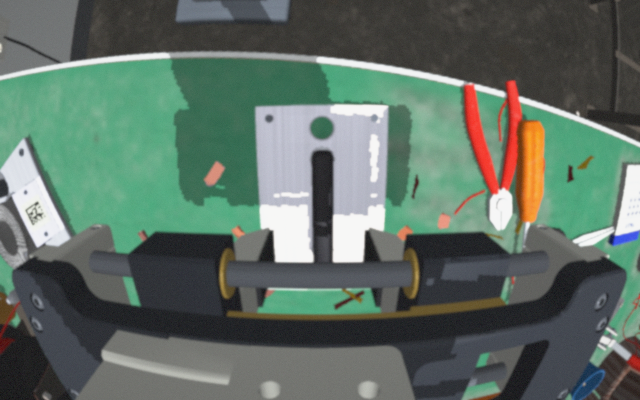

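>>> {"fn": "move_arm", "kwargs": {
  "series": [
    {"x": 0.1,"y": 2.7,"z": 0.22,"rx": 0.003,"ry": -0.003,"rz": 0.001},
    {"x": 0.1,"y": 2.4,"z": 0.21,"rx": 0.003,"ry": -0.003,"rz": 0.001},
    {"x": 0,"y": 0,"z": 0,"rx": 0,"ry": 0,"rz": 0}
  ],
  "jaw": 5
}}

```text
clock: 2.17
position: [0.5032, 0.3124, 0.0564]
ee_rot: [-1.158, -1.299, 1.283]
force: [0.5, 0.4, -0.2]
width: 0.544
```

Run:
```python
from h import *
s,Q=st()
plan([.4987,.3095,.047],tooldown(0.111+np.pi/2),dmax=3)
```

```text
t 2.17 p [0.5032 0.3124 0.0564] xyaw 1.6815 tilt [ 0.0086  0.005  -1.    ] F [ 0.5  0.4 -0.2] T [-0.    0.01  0.02] w 5.0 q [-0.68  0.59  0.05  1.85 -0.04  0.69  1.07]
rows 1 total D world cm [-0.45 -0.29 -0.94] rot tool [ 0.009 -0.     0.004]
{"x":-0.24, "y":0.94, "z":0.49, "rx":0.009, "ry":-0.000, "rz":0.004}
```

>>> {"fn": "move_arm", "kwargs": {
  "series": [
    {"x": -0.24,"y": 0.95,"z": 0.5,"rx": 0.009,"ry": 0,"rz": 0.004},
    {"x": 0,"y": 0,"z": 0,"rx": 0,"ry": 0,"rz": 0}
  ],
  "jaw": 5
}}

```text
clock: 2.42
position: [0.5003, 0.3104, 0.0499]
ee_rot: [-1.156, -1.294, 1.287]
force: [-1.0, 0.3, 0.7]
width: 0.542
```

Run:
```python
from h import *
s,Q=st()
plan([.4987,.3095,.047],tooldown(0.111+np.pi/2),dmax=3)
```

```text
t 2.42 p [0.5003 0.3104 0.0499] xyaw 1.6812 tilt [ 0.0035  0.0023 -1.    ] F [-1.   0.3  0.7] T [ 0.02 -0.01  0.02] w 4.97 q [-0.68  0.6   0.05  1.86 -0.04  0.68  1.07]
rows 1 total D world cm [-0.16 -0.09 -0.29] rot tool [ 0.004 -0.001  0.002]
{"x":-0.07, "y":0.28, "z":0.17, "rx":0.004, "ry":-0.001, "rz":0.002}
```

>>> {"fn": "move_arm", "kwargs": {
  "series": [
    {"x": -0.08,"y": 0.4,"z": 0.22,"rx": 0.005,"ry": 0,"rz": 0.003},
    {"x": 0,"y": 0,"z": 0,"rx": 0,"ry": 0,"rz": 0},
    {"x": 0,"y": 0,"z": 0,"rx": 0,"ry": 0,"rz": 0},
    {"x": 0,"y": 0,"z": 0,"rx": 0,"ry": 0,"rz": 0},
    {"x": 0,"y": 0,"z": 0,"rx": 0,"ry": 0,"rz": 0},
    {"x": 0,"y": 0,"z": 0,"rx": 0,"ry": 0,"rz": 0},
    {"x": 0,"y": 0,"z": 0,"rx": 0,"ry": 0,"rz": 0}
  ],
  "jaw": 0,
  "newtons": 40
}}

```text
clock: 3.3
position: [0.499, 0.3098, 0.0472]
ee_rot: [-1.156, -1.29, 1.29]
force: [-0.4, -0.1, -0.7]
width: 0.147
```

Run:
```python
from h import *
s,Q=st()
```

```text
t 3.30 p [0.499  0.3098 0.0472] xyaw 1.6811 tilt [ 5.e-04 -1.e-04 -1.e+00] F [-0.4 -0.1 -0.7] T [0.03 0.02 0.04] w 1.35 q [-0.68  0.6   0.05  1.86 -0.04  0.68  1.07]
```

>>> {"fn": "move_arm", "kwargs": {
  "series": [
    {"x": 0,"y": -1.5,"z": 0,"rx": 0,"ry": 0,"rz": 0},
    {"x": 0,"y": -3,"z": 0,"rx": 0,"ry": 0,"rz": 0},
    {"x": 0,"y": -4,"z": 0,"rx": 0,"ry": 0,"rz": 0},
    {"x": 0,"y": -4,"z": 0,"rx": 0,"ry": 0,"rz": 0},
    {"x": 0,"y": -2,"z": 0,"rx": 0,"ry": 0,"rz": 0},
    {"x": 0,"y": 0,"z": 0,"rx": 0,"ry": 0,"rz": 0}
  ]
}}

```text
clock: 4.05
position: [0.4972, 0.3084, 0.1986]
ee_rot: [-1.155, -1.286, 1.293]
force: [0.2, -0.5, -4.6]
width: 0.147
```

Run:
```python
from h import *
s,Q=st()
plan([.5687,-.0352,.18],tooldown(.5635+np.pi/2),dmax=4.5)
```

```text
t 4.05 p [0.4972 0.3084 0.1986] xyaw 1.6809 tilt [-0.0029 -0.0025 -1.    ] F [ 0.2 -0.5 -4.6] T [0.03 0.04 0.05] w 1.35 q [-0.69  0.41  0.07  1.73 -0.03  1.    1.06]
rows 8 total D world cm [  7.15 -34.36  -1.86] rot tool [-0.004 -0.453 -0.001]
{"x":-4.37, "y":0.24, "z":-0.42, "rx":-0.000, "ry":-0.057, "rz":-0.000}
{"x":-4.38, "y":0.24, "z":-0.17, "rx":-0.000, "ry":-0.057, "rz":-0.000}
{"x":-4.39, "y":0.24, "z":0.08, "rx":-0.000, "ry":-0.057, "rz":-0.000}
{"x":-4.37, "y":0.24, "z":0.33, "rx":-0.000, "ry":-0.057, "rz":-0.000}
{"x":-4.35, "y":0.24, "z":0.57, "rx":-0.000, "ry":-0.057, "rz":-0.000}
{"x":-4.31, "y":0.24, "z":0.82, "rx":-0.000, "ry":-0.057, "rz":-0.000}
{"x":-4.26, "y":0.24, "z":1.06, "rx":-0.000, "ry":-0.057, "rz":-0.000}
{"x":-4.19, "y":0.23, "z":1.30, "rx":-0.000, "ry":-0.057, "rz":-0.000}
```

>>> {"fn": "move_arm", "kwargs": {
  "series": [
    {"x": -3,"y": 0,"z": -0.3,"rx": 0,"ry": -0.04,"rz": 0},
    {"x": -4.4,"y": 0.2,"z": -0.2,"rx": 0,"ry": -0.057,"rz": 0},
    {"x": -4.4,"y": 0.2,"z": 0.1,"rx": 0,"ry": -0.057,"rz": 0},
    {"x": -4.4,"y": 0.2,"z": 0.3,"rx": 0,"ry": -0.057,"rz": 0},
    {"x": -4.4,"y": 0.2,"z": 0.6,"rx": 0,"ry": -0.057,"rz": 0},
    {"x": -4.3,"y": 0.2,"z": 0.8,"rx": 0,"ry": -0.057,"rz": 0},
    {"x": -4.2,"y": 0.2,"z": 1.1,"rx": 0,"ry": -0.057,"rz": 0},
    {"x": -3,"y": 0.2,"z": 1.0,"rx": 0,"ry": -0.057,"rz": 0},
    {"x": 0,"y": 0,"z": 0,"rx": 0,"ry": 0,"rz": 0}
  ]
}}

```text
clock: 5.18
position: [0.555, -0.022, 0.1754]
ee_rot: [-0.872, -1.596, 1.622]
force: [0.3, 0.1, -4.0]
width: 0.147
```

Run:
```python
from h import *
s,Q=st()
plan([.5687,-.0352,.155],tooldown(.5635+np.pi/2),dmax=4.5)
for n in ("side","top","wrist"):
    im=arm.get_image(n);cv2.imwrite(f"pics/{n}4.png",im)
    if n=="side": crop(im,270,110,160,130,5,"s4c.png")
    if n=="top": crop(im,250,150,160,120,5,"t4c.png")
```

```text
t 5.17 p [ 0.555  -0.022   0.1754] xyaw 2.1367 tilt [-0.0181 -0.0064 -0.9998] F [ 0.3  0.1 -4. ] T [ 0.16  0.04 -0.02] w 1.35 q [-0.1   0.4   0.05  1.82 -0.02  0.94  2.1 ]
rows 1 total D world cm [ 1.37 -1.32 -2.04] rot tool [-0.019  0.002  0.004]
{"x":-1.86, "y":2.02, "z":-0.48, "rx":-0.019, "ry":0.002, "rz":0.004}
```

View pics/s4c.png

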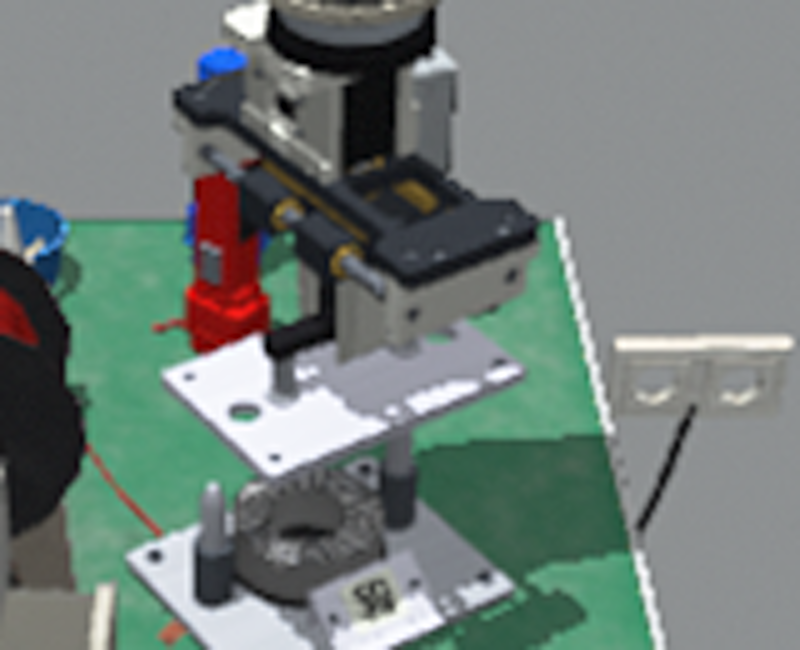

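View pics/t4c.png

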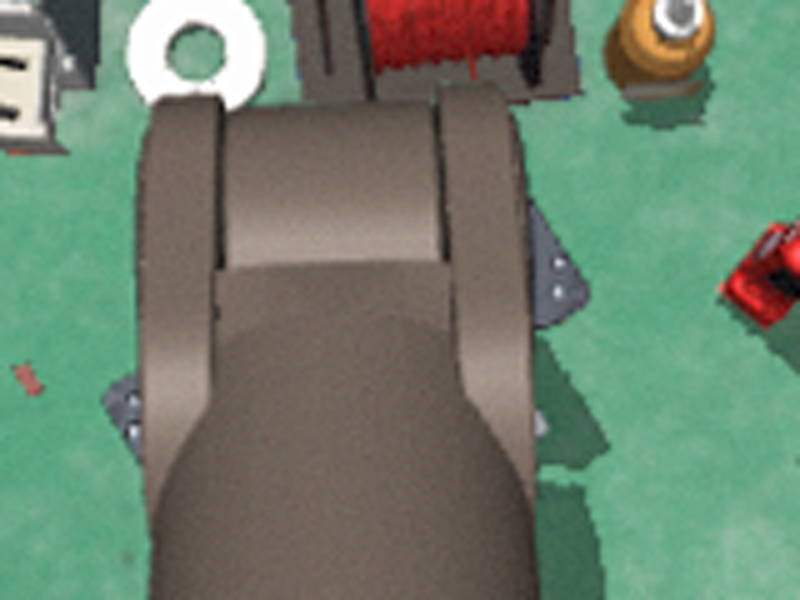

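View pics/wrist4.png

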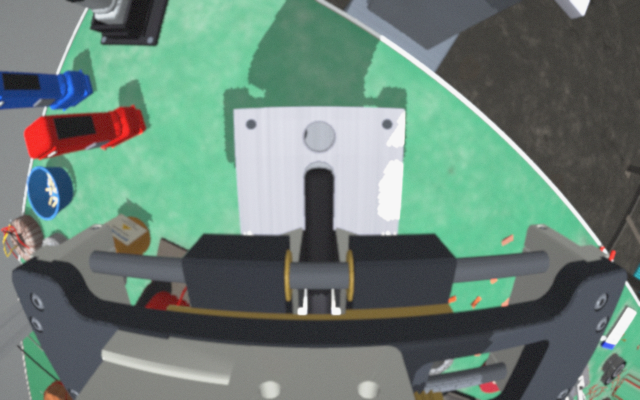

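Run:
```python
from h import *
s,Q=st();p=s["position"];rv=s["ee_rot"]
W=lambda t:p+Q@np.array(t)
for t in [(0,.031,.058),(0,.037,.058),(.048,.031,.075),(-.048,.031,.075)]: print(t,wproj(W(t),p,rv))
for X in [(.5687-.058*np.cos(.5635),-.0352-.058*np.sin(.5635),.084)]: print("pin b",X,wproj(X,p,rv))
im=cv2.imread("pics/wrist4.png");crop(im,220,90,200,150,4,"w4c.png")
```

```text
t 5.33 p [ 0.5551 -0.0174  0.1759] xyaw 2.1413 tilt [-0.0176 -0.0042 -0.9998] F [ 0.2  0.3 -4. ] T [ 0.17  0.05 -0.03] w 1.34 q [-0.1   0.4   0.05  1.82 -0.02  0.94  2.09]
(0, 0.031, 0.058) [318.86048637 137.30626606]
(0, 0.037, 0.058) [318.85564479 136.43589662]
(0.048, 0.031, 0.075) [405.28149458 108.80074573]
(-0.048, 0.031, 0.075) [232.47806299 108.60460773]
pin b (np.float64(0.5196673351263164), np.float64(-0.06618060321209106), 0.084) [288.73750236 135.16488861]
```

View pics/w4c.png

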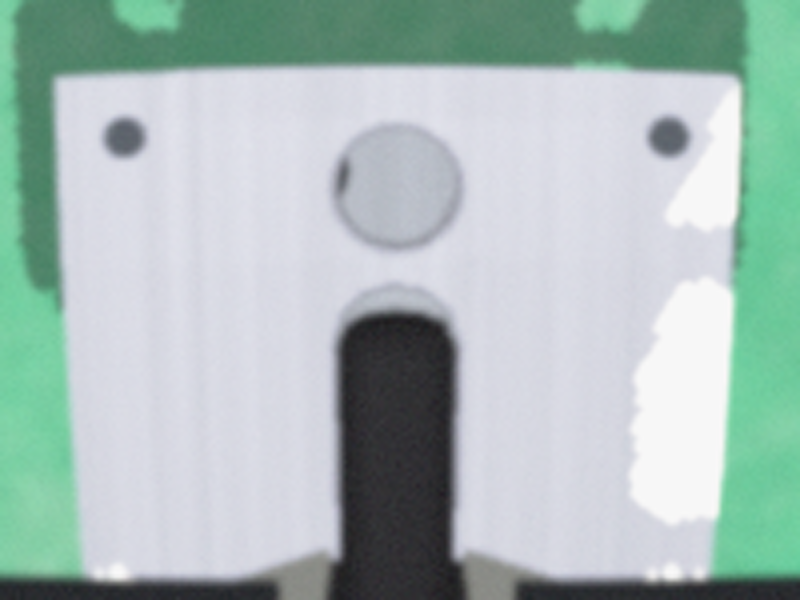

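Run:
```python
from h import *
s,Q=st()
plan([.569,-.0351,.145],tooldown(.558+np.pi/2),n=2)
```

```text
t 5.33 p [ 0.5551 -0.0174  0.1759] xyaw 2.1413 tilt [-0.0176 -0.0042 -0.9998] F [ 0.2  0.3 -4. ] T [ 0.17  0.05 -0.03] w 1.34 q [-0.1   0.4   0.05  1.82 -0.02  0.94  2.09]
rows 2 total D world cm [ 1.39 -1.77 -3.09] rot tool [-0.017  0.013  0.006]
{"x":-1.13, "y":1.54, "z":-0.13, "rx":-0.009, "ry":0.006, "rz":0.003}
{"x":-1.13, "y":1.54, "z":-0.13, "rx":-0.009, "ry":0.006, "rz":0.003}
```

>>> {"fn": "move_arm", "kwargs": {
  "series": [
    {"x": -1.1,"y": 1.5,"z": -0.13,"rx": -0.009,"ry": 0.006,"rz": 0.003},
    {"x": -1.1,"y": 1.5,"z": -0.13,"rx": -0.009,"ry": 0.006,"rz": 0.003},
    {"x": 0,"y": 0,"z": 0,"rx": 0,"ry": 0,"rz": 0}
  ]
}}

```text
clock: 5.7
position: [0.5685, -0.0296, 0.1447]
ee_rot: [-0.886, -1.614, 1.609]
force: [-0.4, 0.9, -4.7]
width: 0.152
```

Run:
```python
from h import *
s,Q=st()
plan([.569,-.0351,.14],tooldown(.558+np.pi/2),n=1)
```

```text
t 5.70 p [ 0.5685 -0.0296  0.1447] xyaw 2.1350 tilt [ 6.0e-04  2.7e-03 -1.0e+00] F [-0.4  0.9 -4.7] T [0.07 0.09 0.  ] w 1.4 q [-0.07  0.45  0.05  1.83 -0.03  0.86  2.12]
rows 1 total D world cm [ 0.05 -0.55 -0.47] rot tool [0.002 0.006 0.002]
{"x":-0.49, "y":0.47, "z":0.25, "rx":0.002, "ry":0.006, "rz":0.002}
```

>>> {"fn": "move_arm", "kwargs": {
  "series": [
    {"x": -0.6,"y": 0.3,"z": 0.3,"rx": 0.002,"ry": 0.008,"rz": 0.002},
    {"x": 0,"y": 0,"z": 0,"rx": 0,"ry": 0,"rz": 0}
  ]
}}

```text
clock: 5.95
position: [0.5691, -0.0346, 0.1423]
ee_rot: [-0.891, -1.608, 1.607]
force: [-0.7, -0.9, -4.4]
width: 0.146
```

Run:
```python
from h import *
s,Q=st();p=s["position"];rv=s["ee_rot"]
im=arm.get_image("wrist");cv2.imwrite("pics/w5.png",im);crop(im,250,80,140,110,5,"w5c.png")
print(wproj([.520,-.0655,.084],p,rv),wproj(p+Q@[0,.031,.058],p,rv))
im=arm.get_image("side");crop(im,290,150,130,100,6,"s5c.png")
plan([.569,-.0351,.14],tooldown(.558+np.pi/2),n=1)
```

```text
t 5.95 p [ 0.5691 -0.0346  0.1423] xyaw 2.1290 tilt [-0.e+00  4.e-04 -1.e+00] F [-0.7 -0.9 -4.4] T [0.02 0.04 0.02] w 1.34 q [-0.07  0.45  0.05  1.83 -0.03  0.86  2.12]
[318.51390563 133.69585734] [318.84036985 137.30405618]
rows 1 total D world cm [-0.04 -0.11 -0.26] rot tool [0.001 0.001 0.001]
{"x":-0.07, "y":0.26, "z":0.10, "rx":0.001, "ry":0.001, "rz":0.001}
```

View pics/w5c.png

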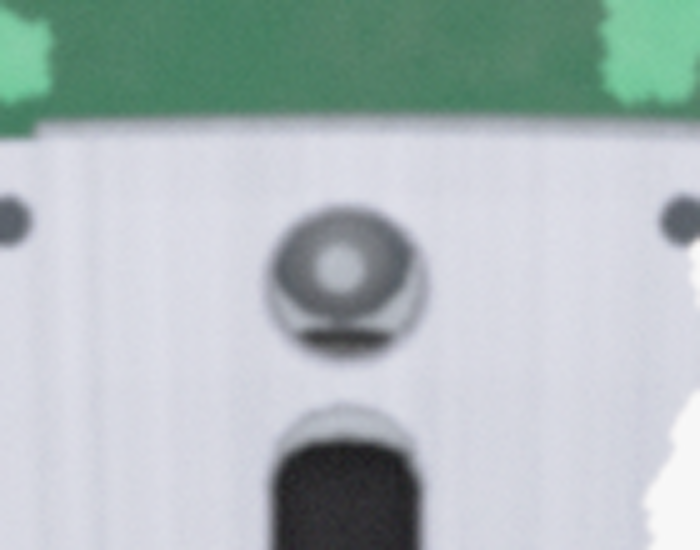

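View pics/s5c.png

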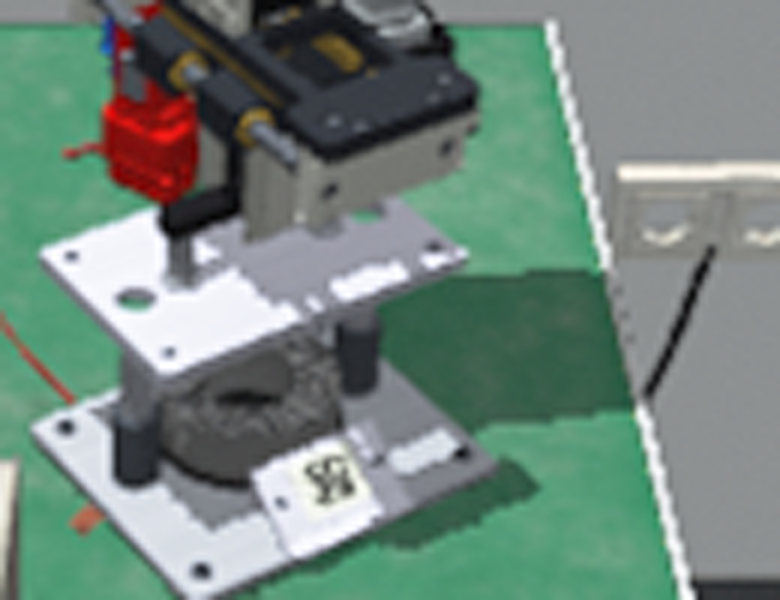

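Run:
```python
from h import *
s,Q=st()
p=np.array([.5691,-.0346,.1423]);rv=s["ee_rot"]
c=lambda u,v:((u+.5)/5-.5+250,(v+.5)/5-.5+80)
def at(uv,ty):
    o,d=wray(*uv,p,rv);o=Q.T@(o-p);d=Q.T@d;return o+d*(ty-o[1])/d[1]
print("hole",at(c(347,281),.031)*1e3,"pin",at(c(341,266),p[2]-.084)*1e3)
print("pin world",p+Q@at(c(341,266),p[2]-.084))
t=cv2.imread("pics/top0.png");q=cv2.imread("pics/side0.png")
crop(t,300,190,60,60,10,"p_t.png");crop(q,300,185,60,60,10,"p_s.png")
```

```text
t 6.05 p [ 0.5694 -0.034   0.1426] xyaw 2.1297 tilt [ 7.0e-04  1.1e-03 -1.0e+00] F [ 0.2  0.8 -3.5] T [0.09 0.04 0.05] w 1.32 q [-0.07  0.45  0.05  1.83 -0.03  0.86  2.12]
hole [ 0.08609612 31.         58.83110991] pin [-0.64945897 58.3        58.6197759 ]
pin world [ 0.51978673 -0.06617459  0.08393189]
```

View pics/p_t.png

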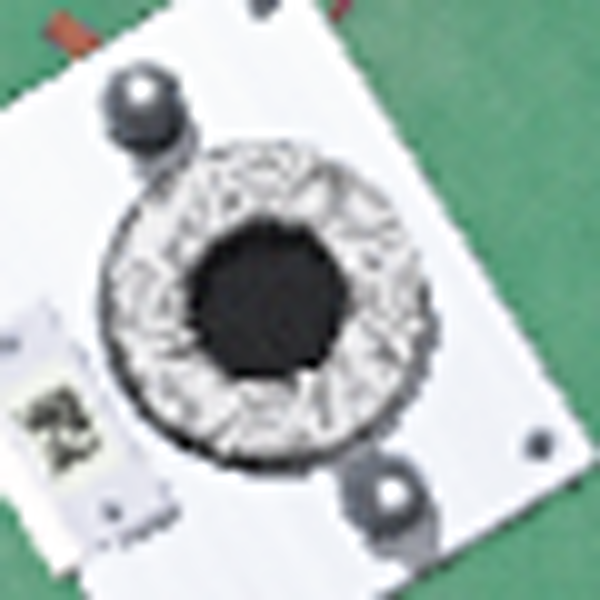

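View pics/p_s.png

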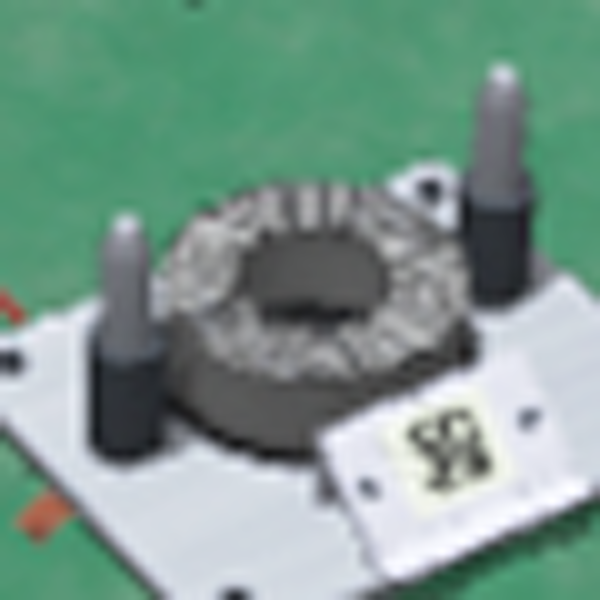

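Run:
```python
from h import *
c=lambda u,v,a,b:((u+.5)/10-.5+a,(v+.5)/10-.5+b)
A=[onz("top",*c(144,90,300,190),.084),onz("side",*c(127,221,300,185),.084)]
B=[onz("top",*c(397,492,300,190),.084),onz("side",*c(503,74,300,185),.084)]
for a,b in zip(A,B): d=a-b;print(a,b,np.linalg.norm(d),np.arctan2(d[1],d[0]),(a+b)/2)
C=onz("top",*c(60,428,300,190),.026);print("label",C)
C=onz("side",*c(447,450,300,185),.026);print("label",C)
```

```text
[ 0.61712106 -0.00515523  0.084     ] [ 0.51964786 -0.06707884  0.084     ] 0.11547969473126549 0.5659636651868614 [ 0.56838446 -0.03611703  0.084     ]
[ 0.61869282 -0.00703806  0.084     ] [ 0.52075837 -0.06770118  0.084     ] 0.11520056402423924 0.5545807854716278 [ 0.5697256  -0.03736962  0.084     ]
label [0.53637784 0.01679356 0.026     ]
label [0.53765343 0.01371276 0.026     ]
```

Run:
```python
from h import *
s,Q=st()
plan([.5694,-.0352,.130],tooldown(.561+np.pi/2),n=1)
```

```text
t 6.05 p [ 0.5694 -0.034   0.1426] xyaw 2.1297 tilt [ 7.0e-04  1.1e-03 -1.0e+00] F [ 0.2  0.8 -3.5] T [0.09 0.04 0.05] w 1.32 q [-0.07  0.45  0.05  1.83 -0.03  0.86  2.12]
rows 1 total D world cm [-0.   -0.12 -1.26] rot tool [ 0.001 -0.002  0.001]
{"x":-0.10, "y":1.26, "z":0.07, "rx":0.001, "ry":-0.002, "rz":0.001}
```

>>> {"fn": "move_arm", "kwargs": {
  "series": [
    {"x": -0.12,"y": 1.3,"z": 0.07,"rx": 0.001,"ry": -0.002,"rz": 0.001},
    {"x": 0,"y": 0,"z": 0,"rx": 0,"ry": 0,"rz": 0},
    {"x": 0,"y": 0,"z": 0,"rx": 0,"ry": 0,"rz": 0}
  ]
}}

```text
clock: 6.42
position: [0.5695, -0.035, 0.1289]
ee_rot: [-0.89, -1.61, 1.61]
force: [0.8, -0.2, -4.3]
width: 0.149
```

Run:
```python
from h import *
s,Q=st();p=s["position"];rv=s["ee_rot"]
im=arm.get_image("wrist");crop(im,250,80,140,110,5,"w6c.png")
im=arm.get_image("side");crop(im,290,150,130,100,6,"s6c.png")
st()
plan([.5694,-.0352,.12],tooldown(.561+np.pi/2),n=1)
```

```text
t 6.42 p [ 0.5695 -0.035   0.1289] xyaw 2.1323 tilt [ 7.e-04 -2.e-04 -1.e+00] F [ 0.8 -0.2 -4.3] T [ 0.11  0.05 -0.01] w 1.37 q [-0.07  0.47  0.05  1.85 -0.03  0.83  2.13]
t 6.53 p [ 0.5694 -0.0351  0.1289] xyaw 2.1323 tilt [ 5.e-04 -3.e-04 -1.e+00] F [-0.3  1.2 -4.8] T [0.03 0.03 0.01] w 1.36 q [-0.07  0.47  0.05  1.85 -0.03  0.83  2.13]
rows 1 total D world cm [ 0.   -0.01 -0.89] rot tool [ 0.  0. -0.]
{"x":-0.01, "y":0.89, "z":0.00, "rx":0.000, "ry":0.000, "rz":-0.000}
```

View pics/w6c.png

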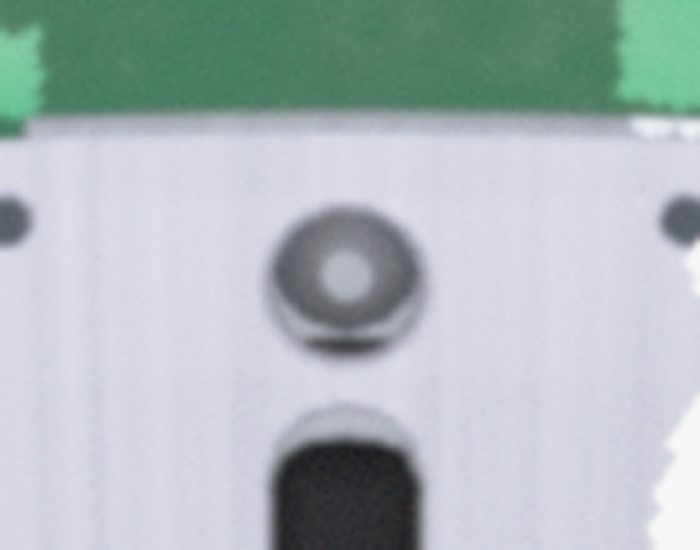

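View pics/s6c.png

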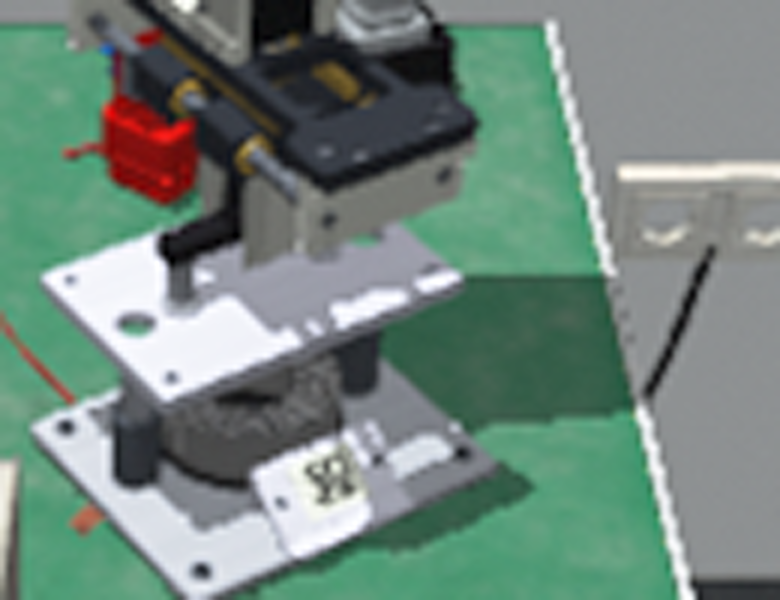

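>>> {"fn": "move_arm", "kwargs": {
  "series": [
    {"x": 0,"y": 0.5,"z": 0,"rx": 0,"ry": 0,"rz": 0},
    {"x": 0,"y": 0.5,"z": 0,"rx": 0,"ry": 0,"rz": 0},
    {"x": 0,"y": 0.5,"z": 0,"rx": 0,"ry": 0,"rz": 0},
    {"x": 0,"y": 0,"z": 0,"rx": 0,"ry": 0,"rz": 0}
  ]
}}

```text
clock: 7.02
position: [0.5694, -0.0351, 0.1129]
ee_rot: [-0.89, -1.61, 1.61]
force: [0.2, -0.5, -4.7]
width: 0.147
```

Run:
```python
from h import *
s,Q=st();p=s["position"];rv=s["ee_rot"]
plan([.5694,-.0352,.105],tooldown(.561+np.pi/2),n=1)
im=arm.get_image("side");crop(im,290,150,130,100,6,"s7c.png")
im=arm.get_image("wrist");crop(im,250,80,140,110,5,"w7c.png")
```

```text
t 7.03 p [ 0.5694 -0.0351  0.1129] xyaw 2.1322 tilt [ 6.e-04 -2.e-04 -1.e+00] F [ 0.2 -0.5 -4.7] T [0.04 0.1  0.06] w 1.35 q [-0.07  0.49  0.05  1.86 -0.03  0.79  2.13]
rows 1 total D world cm [-0.   -0.01 -0.79] rot tool [ 0.     0.    -0.001]
{"x":-0.01, "y":0.79, "z":0.01, "rx":0.000, "ry":0.000, "rz":-0.001}
```

View pics/s7c.png

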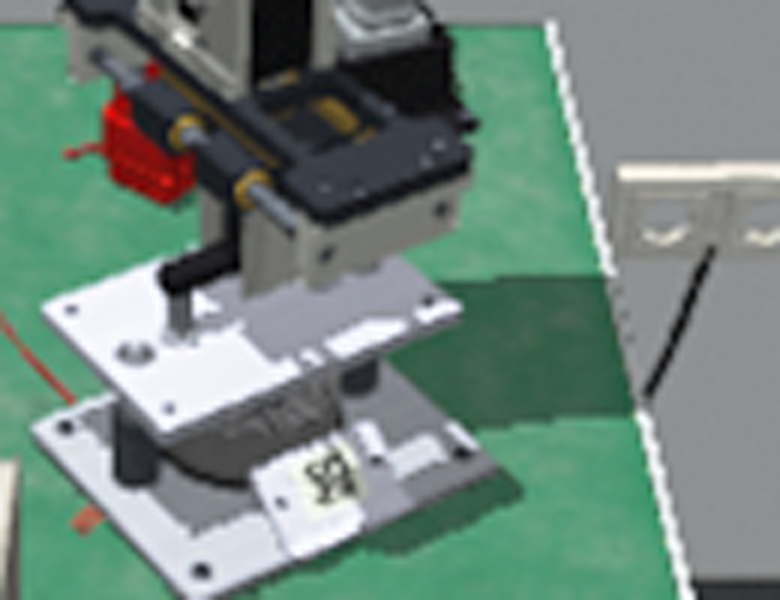

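View pics/w7c.png

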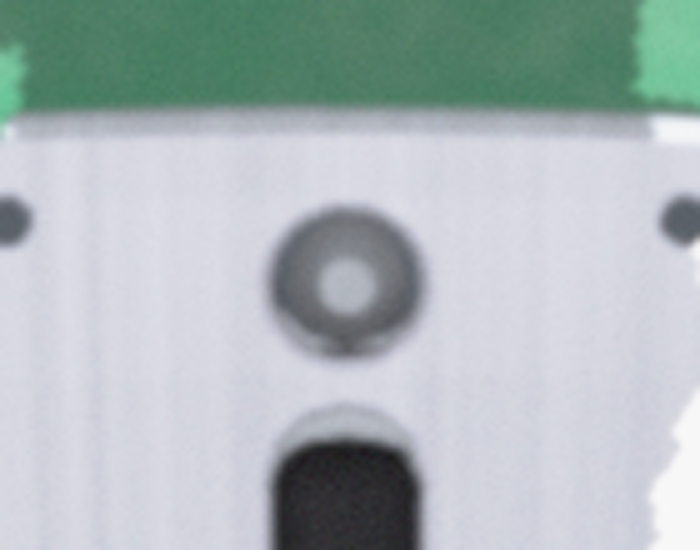

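>>> {"fn": "move_arm", "kwargs": {
  "series": [
    {"x": 0,"y": 0.5,"z": 0,"rx": 0,"ry": 0,"rz": 0},
    {"x": 0,"y": 0.5,"z": 0,"rx": 0,"ry": 0,"rz": 0},
    {"x": 0,"y": 0.4,"z": 0,"rx": 0,"ry": 0,"rz": 0},
    {"x": 0,"y": 0.3,"z": 0,"rx": 0,"ry": 0,"rz": 0},
    {"x": 0,"y": 0,"z": 0,"rx": 0,"ry": 0,"rz": 0}
  ]
}}

```text
clock: 7.75
position: [0.5699, -0.0351, 0.0952]
ee_rot: [-0.891, -1.61, 1.609]
force: [-0.2, 0.4, -3.9]
width: 0.146
```

Run:
```python
from h import *
s,Q=st()
```

```text
t 7.75 p [ 0.5699 -0.0351  0.0952] xyaw 2.1322 tilt [ 1.6e-03 -2.0e-04 -1.0e+00] F [-0.2  0.4 -3.9] T [0.09 0.   0.01] w 1.34 q [-0.06  0.51  0.04  1.87 -0.03  0.75  2.13]
```

>>> {"fn": "move_arm", "kwargs": {
  "series": [
    {"x": 0,"y": 0.3,"z": 0,"rx": 0,"ry": 0,"rz": 0},
    {"x": 0,"y": 0.2,"z": 0,"rx": 0,"ry": 0,"rz": 0},
    {"x": 0,"y": 0.15,"z": 0,"rx": 0,"ry": 0,"rz": 0},
    {"x": 0,"y": 0,"z": 0,"rx": 0,"ry": 0,"rz": 0}
  ]
}}

```text
clock: 8.25
position: [0.5703, -0.0352, 0.0892]
ee_rot: [-0.892, -1.611, 1.609]
force: [-0.6, -0.2, -3.8]
width: 0.145
```

Run:
```python
from h import *
s,Q=st()
```

```text
t 8.25 p [ 0.5703 -0.0352  0.0892] xyaw 2.1321 tilt [ 2.7e-03 -2.0e-04 -1.0e+00] F [-0.6 -0.2 -3.8] T [ 0.04  0.13 -0.02] w 1.33 q [-0.06  0.52  0.04  1.88 -0.03  0.74  2.13]
```

>>> {"fn": "move_arm", "kwargs": {
  "series": [
    {"x": 0.04,"y": 0.15,"z": 0.07,"rx": 0.0,"ry": 0,"rz": 0},
    {"x": 0,"y": 0.1,"z": 0,"rx": 0.0,"ry": 0,"rz": 0},
    {"x": 0,"y": 0,"z": 0,"rx": 0,"ry": 0,"rz": 0}
  ]
}}

```text
clock: 8.62
position: [0.5704, -0.0353, 0.0893]
ee_rot: [-0.895, -1.613, 1.608]
force: [-0.5, -1.0, -4.3]
width: 0.148
```

Run:
```python
from h import *
s,Q=st()
plan([.5694,-.0352,.088],tooldown(.561+np.pi/2),n=1)
```

```text
t 8.62 p [ 0.5704 -0.0353  0.0893] xyaw 2.1318 tilt [ 0.0056  0.     -1.    ] F [-0.5 -1.  -4.3] T [0.07 0.18 0.  ] w 1.36 q [-0.06  0.52  0.04  1.88 -0.03  0.74  2.13]
rows 1 total D world cm [-0.1   0.01 -0.13] rot tool [ 0.005  0.    -0.003]
{"x":0.06, "y":0.13, "z":0.08, "rx":0.005, "ry":0.000, "rz":-0.003}
```

>>> {"fn": "move_arm", "kwargs": {
  "series": [
    {"x": 0.06,"y": 0.2,"z": 0.08,"rx": 0.005,"ry": 0,"rz": -0.003},
    {"x": 0,"y": 0,"z": 0,"rx": 0.0,"ry": 0,"rz": 0}
  ]
}}

```text
clock: 8.88
position: [0.5708, -0.0354, 0.0893]
ee_rot: [-0.892, -1.611, 1.609]
force: [-1.1, -0.3, -5.1]
width: 0.15
```

Run:
```python
from h import *
s,Q=st()
plan([.5694,-.0352,.088],tooldown(.561+np.pi/2),n=1)
im=arm.get_image("side");crop(im,290,150,130,100,6,"s8c.png")
im=arm.get_image("wrist");crop(im,250,80,140,110,5,"w8c.png")
```

```text
t 8.88 p [ 0.5708 -0.0354  0.0893] xyaw 2.1315 tilt [ 2.8e-03 -2.0e-04 -1.0e+00] F [-1.1 -0.3 -5.1] T [ 0.14  0.35 -0.02] w 1.37 q [-0.06  0.52  0.04  1.88 -0.03  0.74  2.13]
rows 1 total D world cm [-0.14  0.02 -0.13] rot tool [ 0.002 -0.    -0.002]
{"x":0.09, "y":0.13, "z":0.11, "rx":0.002, "ry":-0.000, "rz":-0.002}
```

View pics/s8c.png

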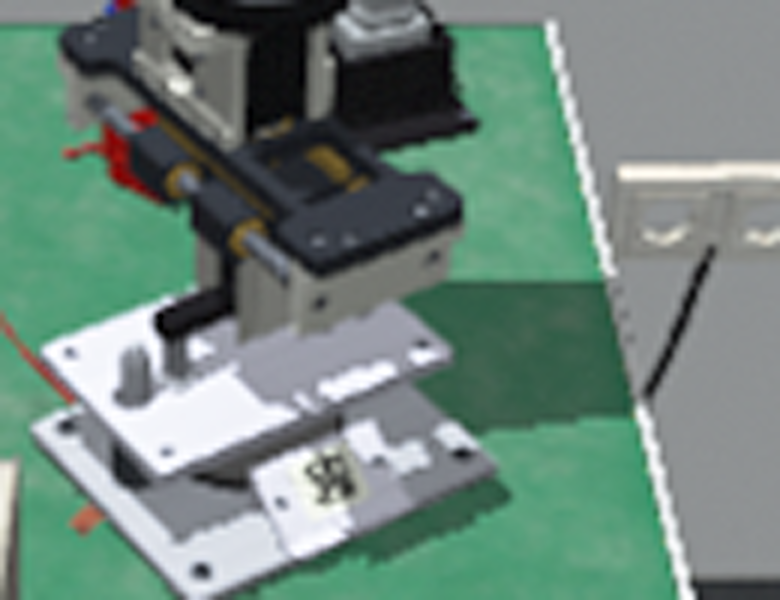

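View pics/w8c.png

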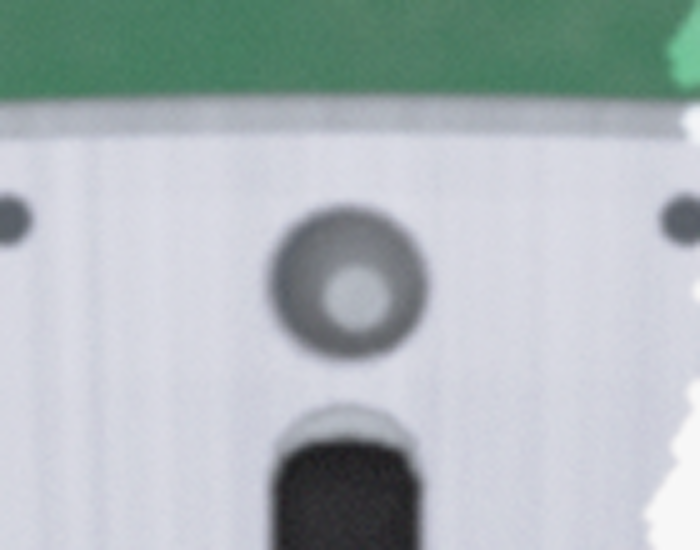

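>>> {"fn": "move_arm", "kwargs": {
  "series": [
    {"x": 0.09,"y": 0.3,"z": 0.11,"rx": 0.002,"ry": 0,"rz": -0.002}
  ]
}}

```text
clock: 9.1
position: [0.571, -0.0356, 0.0888]
ee_rot: [-0.893, -1.611, 1.608]
force: [-9.7, -2.2, 45.4]
width: 0.149
```

Run:
```python
from h import *
from fit import fit
s,Q=st()
im=cv2.imread("pics/s8c.png")
c=lambda u,v:((u+.5)/6-.5+290,(v+.5)/6-.5+150)
m=1e-3
# fixed yaw fit via corners
obs=[("side",c(39,350),(75*m,-48*m,14*m)),("side",c(166,474),(75*m,48*m,14*m)),("side",c(452,355),(-75*m,48*m,14*m))]
fit(obs,[.569,-.035,.04,.561])
jb=[("side",c(185,600),(80*m,78*m,12*m)),("side",c(495,468),(-80*m,78*m,12*m)),("side",c(30,427),(80*m,-54*m,12*m))]
fit(jb,[.569,-.035,.0,.561])
```

```text
t 9.10 p [ 0.571  -0.0356  0.0888] xyaw 2.1311 tilt [ 3.5e-03  2.0e-04 -1.0e+00] F [-9.7 -2.2 45.4] T [-0.3   2.19  0.01] w 1.37 q [-0.06  0.52  0.04  1.88 -0.03  0.74  2.13]
[ 0.57022529 -0.04335501  0.03562466  0.56399388] [[0.5, 0.2], [-0.6, 0.3], [0.1, -0.6]]
[ 0.56977586 -0.04924145 -0.01311677  0.54260112] [[0.2, 0.3], [-0.2, 0.1], [-0.0, -0.4]]
```

>>> {"fn": "move_arm", "kwargs": {
  "series": [
    {"x": 0,"y": -0.05,"z": 0.05,"rx": 0,"ry": 0,"rz": 0},
    {"x": 0,"y": 0,"z": 0,"rx": 0,"ry": 0,"rz": 0}
  ]
}}

```text
clock: 9.35
position: [0.5706, -0.0359, 0.0893]
ee_rot: [-0.893, -1.612, 1.608]
force: [0.5, 0.1, -4.7]
width: 0.146
```

Run:
```python
from h import *
s,Q=st()
im=arm.get_image("side");crop(im,290,150,130,100,6,"s9c.png")
```

```text
t 9.35 p [ 0.5706 -0.0359  0.0893] xyaw 2.1311 tilt [ 3.9e-03  3.0e-04 -1.0e+00] F [ 0.5  0.1 -4.7] T [0.1  0.06 0.04] w 1.34 q [-0.06  0.52  0.04  1.88 -0.03  0.74  2.13]
```

View pics/s9c.png

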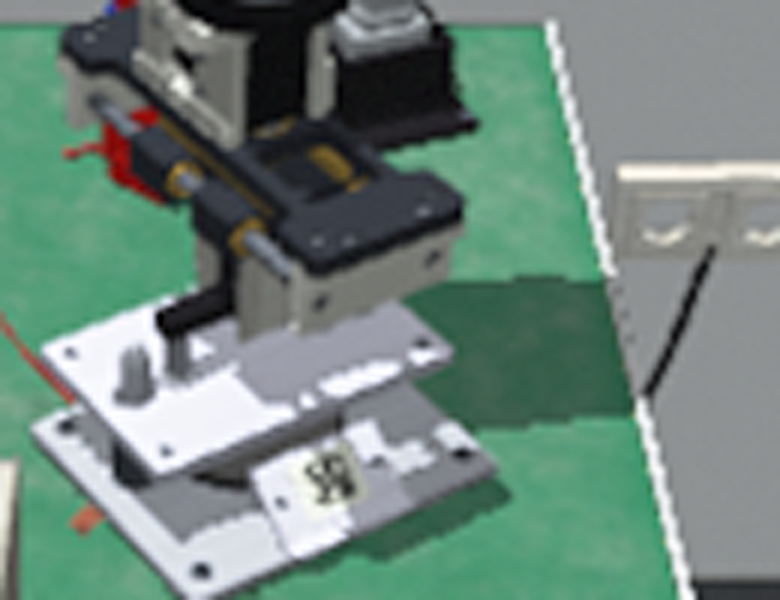

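>>> {"fn": "move_arm", "kwargs": {
  "series": [
    {"x": 0,"y": 0.12,"z": 0,"rx": 0,"ry": 0,"rz": 0}
  ]
}}

```text
clock: 9.52
position: [0.5709, -0.036, 0.0889]
ee_rot: [-0.894, -1.612, 1.608]
force: [-9.4, 0.2, 27.2]
width: 0.147
```

>>> {"fn": "move_arm", "kwargs": {
  "series": [
    {"x": 0,"y": 0.1,"z": 0,"rx": 0,"ry": 0,"rz": 0},
    {"x": 0,"y": 0,"z": 0,"rx": 0,"ry": 0,"rz": 0},
    {"x": 0,"y": 0,"z": 0,"rx": 0,"ry": 0,"rz": 0},
    {"x": 0,"y": 0,"z": 0,"rx": 0,"ry": 0,"rz": 0}
  ],
  "jaw": 4
}}

```text
clock: 10.02
position: [0.5718, -0.0361, 0.0878]
ee_rot: [-0.895, -1.613, 1.608]
force: [-0.6, 0.9, 0.1]
width: 0.432
```

Run:
```python
from h import *
s,Q=st()
im=arm.get_image("side");crop(im,290,150,130,100,6,"s10c.png")
```

```text
t 10.03 p [ 0.5718 -0.0361  0.0878] xyaw 2.1310 tilt [ 5.5e-03  1.0e-04 -1.0e+00] F [-0.6  0.9  0.1] T [ 0.06  0.02 -0.  ] w 3.96 q [-0.06  0.52  0.04  1.88 -0.03  0.73  2.13]
```

View pics/s10c.png

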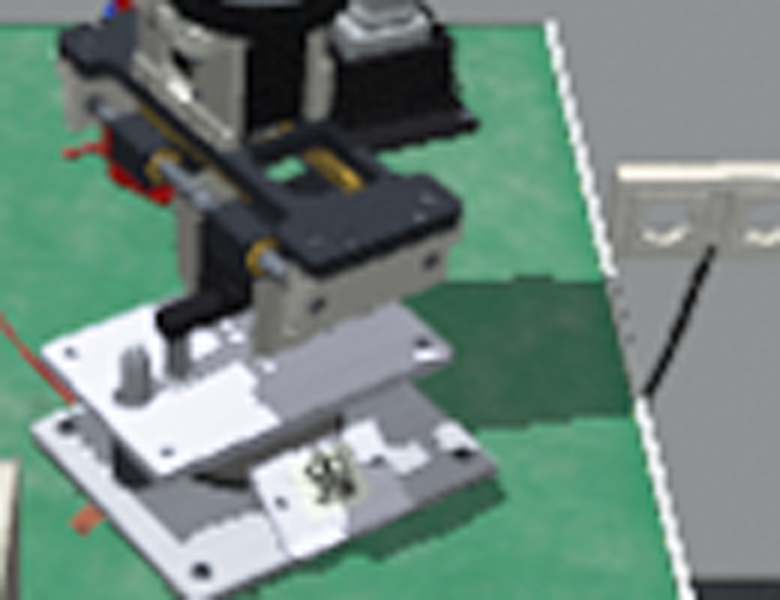

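>>> {"fn": "move_arm", "kwargs": {
  "series": [
    {"x": 0,"y": -1,"z": 0,"rx": 0,"ry": 0,"rz": 0},
    {"x": 0,"y": -3,"z": 0,"rx": 0,"ry": 0,"rz": 0},
    {"x": 0,"y": -5,"z": 0,"rx": 0,"ry": 0,"rz": 0},
    {"x": 0,"y": -6,"z": 0,"rx": 0,"ry": 0,"rz": 0},
    {"x": 0,"y": -4,"z": 0,"rx": 0,"ry": 0,"rz": 0}
  ]
}}

```text
clock: 10.7
position: [0.5689, -0.0361, 0.2827]
ee_rot: [-0.89, -1.609, 1.609]
force: [0.1, 0.4, -0.3]
width: 0.436
```

Run:
```python
from h import *
s,Q=st()
plan([.485,-.26,.30],tooldown(.378),n=10)
im=arm.get_image("side");crop(im,290,130,130,120,5,"s11c.png")
```

```text
t 10.70 p [ 0.5689 -0.0361  0.2827] xyaw 2.1311 tilt [-2.e-04 -1.e-04 -1.e+00] F [ 0.1  0.4 -0.3] T [ 0.07 -0.02  0.02] w 4.0 q [-0.08  0.32  0.06  1.66 -0.02  1.17  2.12]
rows 10 total D world cm [ -8.39 -22.39   1.73] rot tool [-0.     1.753 -0.   ]
{"x":-1.45, "y":-0.17, "z":1.90, "rx":-0.000, "ry":0.175, "rz":-0.000}
{"x":-1.76, "y":-0.17, "z":1.62, "rx":-0.000, "ry":0.175, "rz":-0.000}
{"x":-2.02, "y":-0.17, "z":1.29, "rx":-0.000, "ry":0.175, "rz":-0.000}
{"x":-2.21, "y":-0.17, "z":0.92, "rx":-0.000, "ry":0.175, "rz":-0.000}
{"x":-2.33, "y":-0.17, "z":0.52, "rx":-0.000, "ry":0.175, "rz":-0.000}
{"x":-2.39, "y":-0.17, "z":0.10, "rx":-0.000, "ry":0.175, "rz":-0.000}
{"x":-2.37, "y":-0.17, "z":-0.32, "rx":-0.000, "ry":0.175, "rz":-0.000}
{"x":-2.28, "y":-0.17, "z":-0.73, "rx":-0.000, "ry":0.175, "rz":-0.000}
{"x":-2.12, "y":-0.17, "z":-1.11, "rx":-0.000, "ry":0.175, "rz":-0.000}
{"x":-1.89, "y":-0.17, "z":-1.46, "rx":-0.000, "ry":0.175, "rz":-0.000}
```

View pics/s11c.png

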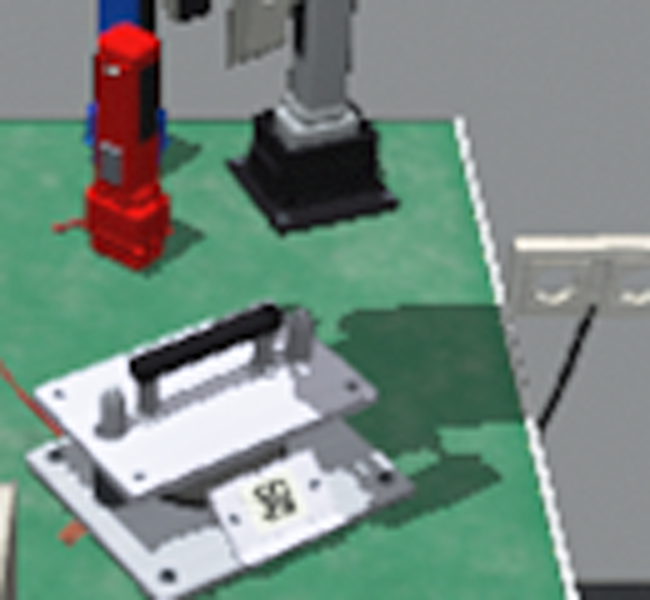

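>>> {"fn": "move_arm", "kwargs": {
  "series": [
    {"x": -1.5,"y": -0.2,"z": 1.9,"rx": 0,"ry": 0.175,"rz": 0},
    {"x": -1.8,"y": -0.2,"z": 1.6,"rx": 0,"ry": 0.175,"rz": 0},
    {"x": -2.0,"y": -0.2,"z": 1.3,"rx": 0,"ry": 0.175,"rz": 0},
    {"x": -2.2,"y": -0.2,"z": 0.9,"rx": 0,"ry": 0.175,"rz": 0},
    {"x": -2.3,"y": -0.2,"z": 0.5,"rx": 0,"ry": 0.175,"rz": 0},
    {"x": -2.4,"y": -0.2,"z": 0.1,"rx": 0,"ry": 0.175,"rz": 0},
    {"x": -2.4,"y": -0.2,"z": -0.3,"rx": 0,"ry": 0.175,"rz": 0},
    {"x": -2.3,"y": -0.2,"z": -0.7,"rx": 0,"ry": 0.175,"rz": 0},
    {"x": -2.1,"y": -0.2,"z": -1.1,"rx": 0,"ry": 0.175,"rz": 0},
    {"x": -1.9,"y": -0.2,"z": -1.5,"rx": 0,"ry": 0.175,"rz": 0},
    {"x": 0,"y": 0,"z": 0,"rx": 0,"ry": 0,"rz": 0}
  ],
  "jaw": 6.5
}}

```text
clock: 12.12
position: [0.4787, -0.2647, 0.3147]
ee_rot: [-1.557, -0.269, 0.242]
force: [0.4, -0.5, 0.1]
width: 0.711
```

Run:
```python
from h import *
s,Q=st()
im=arm.get_image("wrist");cv2.imwrite("pics/w12.png",im)
s,Q=st();print(s["ee_rot"].tolist(),s["position"].tolist())
```

```text
t 12.12 p [ 0.4787 -0.2647  0.3147] xyaw 0.3256 tilt [ 0.017   0.0018 -0.9999] F [ 0.4 -0.5  0.1] T [-0.06  0.11 -0.02] w 6.52 q [ 0.03  0.25  0.49  1.7  -0.14  1.2   0.88]
t 12.18 p [ 0.4794 -0.2633  0.3145] xyaw 0.3299 tilt [ 0.0171  0.0026 -0.9999] F [0.  0.5 0.8] T [-0.09  0.01  0.06] w 6.49 q [ 0.03  0.25  0.49  1.7  -0.14  1.2   0.88]
[-1.555419445747856, -0.27252027974926285, 0.24522544090796702] [0.47942308318401866, -0.2633179573856248, 0.31452974441477866]
```

View pics/w12.png

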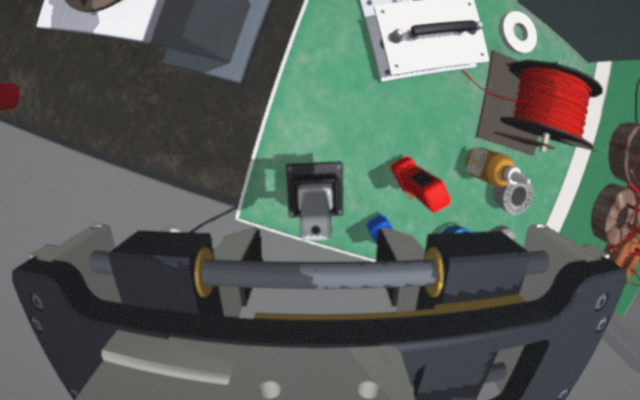

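Run:
```python
from h import *
im=cv2.imread("pics/w12.png");crop(im,275,150,80,95,7,"w12c.png")
p=np.array([.4790,-.2640,.3146]);rv=np.array([-1.5560,-.271,.2437])
for X in [(.492,-.307,.163),(.492,-.307,.05),(.492,-.307,.0)]: print(X,wproj(X,p,rv))
```

```text
(0.492, -0.307, 0.163) [313.93064688 230.30363733]
(0.492, -0.307, 0.05) [313.7714141 198.8370103]
(0.492, -0.307, 0.0) [313.7308972  189.53514516]
```

View pics/w12c.png

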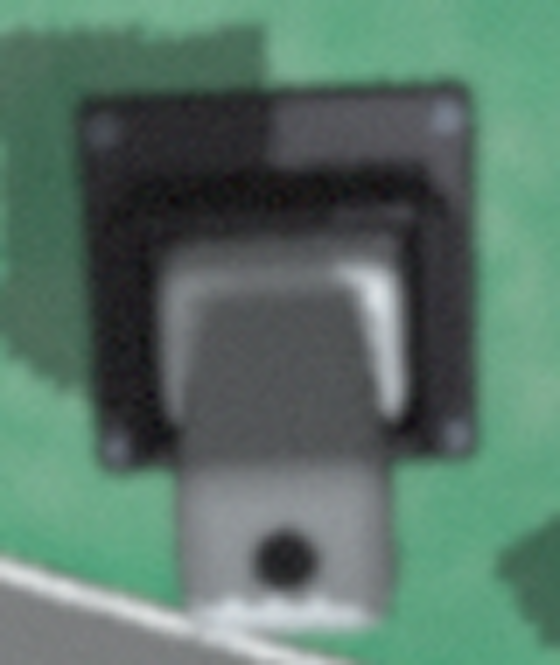

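Run:
```python
from h import *
p=np.array([.4794,-.2633,.3145]);rv=np.array([-1.5554,-.2725,.2452])
c=lambda u,v:((u+.5)/7-.5+275,(v+.5)/7-.5+150)
def at(uv,z):
    o,d=wray(*uv,p,rv);return o+d*(z-o[2])/d[2]
P=[at(c(*q),.008) for q in [(100,130),(445,118),(118,450),(458,435)]]
for q in P:print(q.round(4))
d=P[1]-P[0]+P[3]-P[2];e=P[0]-P[2]+P[1]-P[3]
print(np.arctan2(d[1],d[0]),np.arctan2(e[1],e[0])-np.pi/2,np.mean(P,axis=0))
print("tail",at(c(287,560),.163))
st();plan([.492,-.307,.235],tooldown(.378),n=3)
```

```text
[ 0.4469 -0.2852  0.008 ]
[ 0.5143 -0.2596  0.008 ]
[ 0.4719 -0.3512  0.008 ]
[ 0.5408 -0.3243  0.008 ]
0.36724785291029927 0.37442472854855713 [ 0.493469   -0.30508454  0.008     ]
tail [ 0.49377067 -0.30488366  0.163     ]
t 12.18 p [ 0.4794 -0.2633  0.3145] xyaw 0.3299 tilt [ 0.0171  0.0026 -0.9999] F [0.  0.5 0.8] T [-0.09  0.01  0.06] w 6.49 q [ 0.03  0.25  0.49  1.7  -0.14  1.2   0.88]
rows 3 total D world cm [ 1.26 -4.37 -7.95] rot tool [ 0.003 -0.048  0.017]
{"x":-0.12, "y":2.65, "z":-1.51, "rx":0.001, "ry":-0.016, "rz":0.006}
{"x":-0.13, "y":2.65, "z":-1.51, "rx":0.001, "ry":-0.016, "rz":0.006}
{"x":-0.14, "y":2.65, "z":-1.51, "rx":0.001, "ry":-0.016, "rz":0.006}
```

>>> {"fn": "move_arm", "kwargs": {
  "series": [
    {"x": -0.1,"y": 2.65,"z": -1.5,"rx": 0,"ry": -0.016,"rz": 0.006},
    {"x": -0.1,"y": 2.65,"z": -1.5,"rx": 0,"ry": -0.016,"rz": 0.006},
    {"x": -0.1,"y": 2.65,"z": -1.5,"rx": 0,"ry": -0.016,"rz": 0.006},
    {"x": 0,"y": 0,"z": 0,"rx": 0,"ry": 0,"rz": 0},
    {"x": 0,"y": 0,"z": 0,"rx": 0,"ry": 0,"rz": 0}
  ]
}}

```text
clock: 12.8
position: [0.4977, -0.3003, 0.2343]
ee_rot: [-1.548, -0.319, 0.313]
force: [-1.1, 0.1, 0.2]
width: 0.71
```

Run:
```python
from h import *
s,Q=st()
im=arm.get_image("wrist");cv2.imwrite("pics/w13.png",im)
im2=arm.get_image("side");crop(im2,300,60,110,130,5,"s13c.png")
im2=arm.get_image("top");crop(im2,390,190,90,90,6,"t13c.png")
s,Q=st();print(s["ee_rot"].tolist(),s["position"].tolist())
crop(im,260,150,120,110,6,"w13c.png")
plan([.493,-.306,.180],tooldown(.373),n=1)
```

```text
t 12.80 p [ 0.4977 -0.3003  0.2343] xyaw 0.4030 tilt [ 3.4e-03  3.0e-04 -1.0e+00] F [-1.1  0.1  0.2] T [-0.06  0.07  0.05] w 6.52 q [ 0.12  0.39  0.47  1.73 -0.2   1.07  1.05]
t 12.95 p [ 0.4975 -0.3007  0.2346] xyaw 0.4020 tilt [ 4.2e-03 -2.0e-04 -1.0e+00] F [ 0.3 -0.3 -0.5] T [-0.08  0.02  0.03] w 6.49 q [ 0.12  0.39  0.47  1.73 -0.2   1.07  1.05]
[-1.5487332451244065, -0.31855960055638793, 0.3121616710029372] [0.49751509271335165, -0.3006901157510586, 0.2346159020544871]
rows 1 total D world cm [-0.45 -0.53 -5.46] rot tool [0.002 0.029 0.004]
{"x":-0.64, "y":5.46, "z":-0.30, "rx":0.002, "ry":0.029, "rz":0.004}
```

View pics/w13c.png

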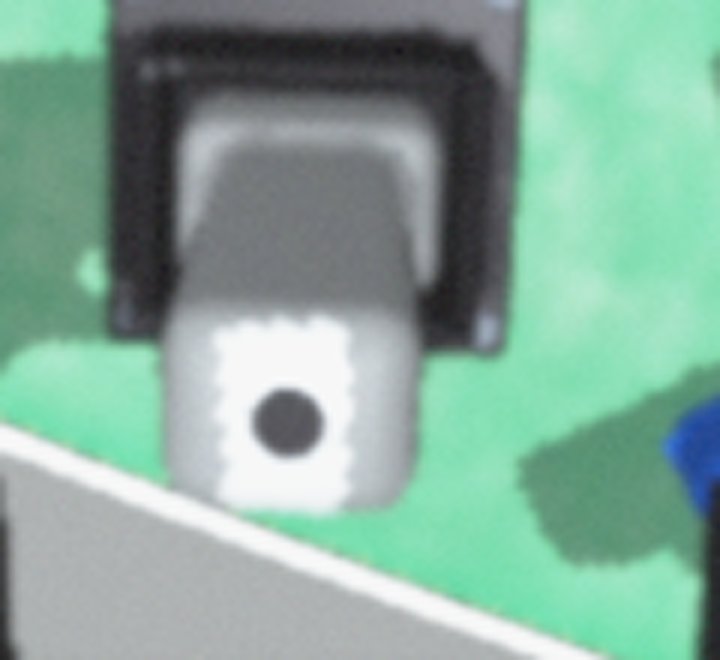

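View pics/s13c.png

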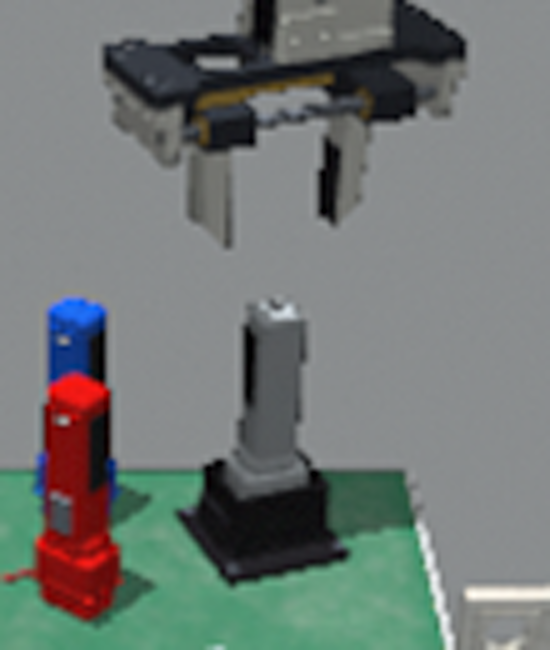

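View pics/t13c.png

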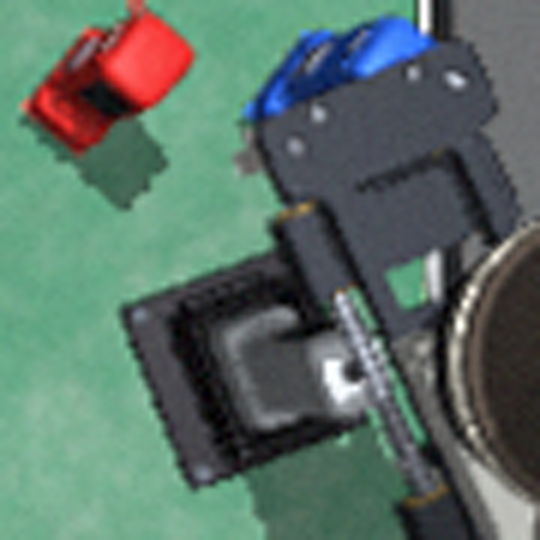

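Run:
```python
from h import *
# t13c scale6 offset 390,190 ; tc2 scale 6 offset 380,180 ; sc1 scale4 280,110
T2=lambda u,v:((u+.5)/6-.5+380,(v+.5)/6-.5+180)
S=lambda u,v:((u+.5)/4-.5+280,(v+.5)/4-.5+110)
print("blue foot",onz("top",*T2(325,180),0),onz("top",*T2(365,210),0), onz("top",*T2(305,172),0))
print("blue top",tri([ray("top",*T2(455,110)),ray("side",*S(142,46))]))
print("red top",tri([ray("top",*T2(215,115)),ray("side",*S(142,105))]))
s,Q=st();p=s["position"];rv=s["ee_rot"]
c=lambda u,v:((u+.5)/6-.5+260,(v+.5)/6-.5+150)
def at(uv,z):
    o,d=wray(*uv,p,rv);return o+d*(z-o[2])/d[2]
T=at(c(288,423),.163);print("tail",T)
# top-face edges left/right
a=at(c(166,440),.163);b=at(c(415,440),.163);print(a,b,np.linalg.norm(a-b),(a+b)/2)
S1=[at(c(125,305),.008),at(c(487,330),.008)];d=S1[1]-S1[0];print(S1,np.arctan2(d[1],d[0]))
for t in (T,):
    print("tool coords",Q.T@(t-p))
# triangulate tail from w12 and w13
p0=np.array([.4794,-.2633,.3145]);r0=np.array([-1.5554,-.2725,.2452])
print(tri([wray(*c(288,423),p,rv),wray((287.5)/7-.5+275,560.5/7-.5+150,p0,r0)]))
```

```text
blue foot [ 0.59892385 -0.31980628  0.        ] [ 0.585808  -0.3370148  0.       ] [ 0.60240515 -0.31110621  0.        ]
blue top (array([ 0.61104674, -0.32905447,  0.15174935]), [np.float64(0.0017420459605954773), np.float64(0.0017420459605952201)])
red top (array([ 0.61011872, -0.23761858,  0.15337995]), [np.float64(7.885391305815962e-05), np.float64(7.885391305814652e-05)])
t 12.95 p [ 0.4975 -0.3007  0.2346] xyaw 0.4020 tilt [ 4.2e-03 -2.0e-04 -1.0e+00] F [ 0.3 -0.3 -0.5] T [-0.08  0.02  0.03] w 6.49 q [ 0.12  0.39  0.47  1.73 -0.2   1.07  1.05]
tail [ 0.49267489 -0.30739556  0.163     ]
[ 0.47989195 -0.31527733  0.163     ] [ 0.5076528  -0.30341412  0.163     ] 0.030189407599851264 [ 0.49377237 -0.30934572  0.163     ]
[array([ 0.46922076, -0.35128614,  0.008     ]), array([ 0.54002689, -0.3270122 ,  0.008     ])] 0.33026641434318565
tool coords [-0.00734717  0.07159643 -0.00414703]
(array([ 0.49656428, -0.3159642 ,  0.13623328]), [np.float64(0.001214817125007877), np.float64(0.0012148171250077459)])
```

Run:
```python
from h import *
plan([.4929,-.3071,.195],tooldown(.373),n=1)
```

```text
rows 1 total D world cm [-0.46 -0.64 -3.96] rot tool [0.002 0.029 0.004]
{"x":-0.69, "y":3.96, "z":-0.40, "rx":0.002, "ry":0.029, "rz":0.004}
```

>>> {"fn": "move_arm", "kwargs": {
  "series": [
    {"x": -0.45,"y": 2.0,"z": -0.3,"rx": 0.001,"ry": 0.02,"rz": 0.002},
    {"x": -0.35,"y": 1.8,"z": -0.2,"rx": 0.001,"ry": 0.015,"rz": 0.002},
    {"x": 0,"y": 0,"z": 0,"rx": 0,"ry": 0,"rz": 0}
  ]
}}

```text
clock: 13.32
position: [0.4932, -0.3079, 0.1978]
ee_rot: [-1.553, -0.291, 0.286]
force: [-1.0, -0.2, 0.0]
width: 0.709
```

Run:
```python
from h import *
s,Q=st()
plan([.4929,-.3071,.126],tooldown(.373),n=4)
im=arm.get_image("wrist");cv2.imwrite("pics/w14.png",im);crop(im,260,170,120,110,6,"w14c.png")
print(wproj([.4929,-.3071,.163],s["position"],s["ee_rot"]))
```

```text
t 13.32 p [ 0.4932 -0.3079  0.1978] xyaw 0.3678 tilt [ 3.7e-03 -5.0e-04 -1.0e+00] F [-1.  -0.2  0. ] T [-0.04 -0.05 -0.05] w 6.51 q [ 0.14  0.43  0.46  1.77 -0.22  0.99  1.05]
rows 4 total D world cm [-0.03  0.08 -7.18] rot tool [ 0.002 -0.005  0.003]
{"x":-0.01, "y":1.80, "z":0.03, "rx":0.000, "ry":-0.001, "rz":0.001}
{"x":-0.00, "y":1.80, "z":0.02, "rx":0.000, "ry":-0.001, "rz":0.001}
{"x":-0.00, "y":1.80, "z":0.02, "rx":0.000, "ry":-0.001, "rz":0.001}
{"x":-0.00, "y":1.80, "z":0.02, "rx":0.000, "ry":-0.001, "rz":0.001}
[317.32350673 233.04314458]
```

View pics/w14c.png

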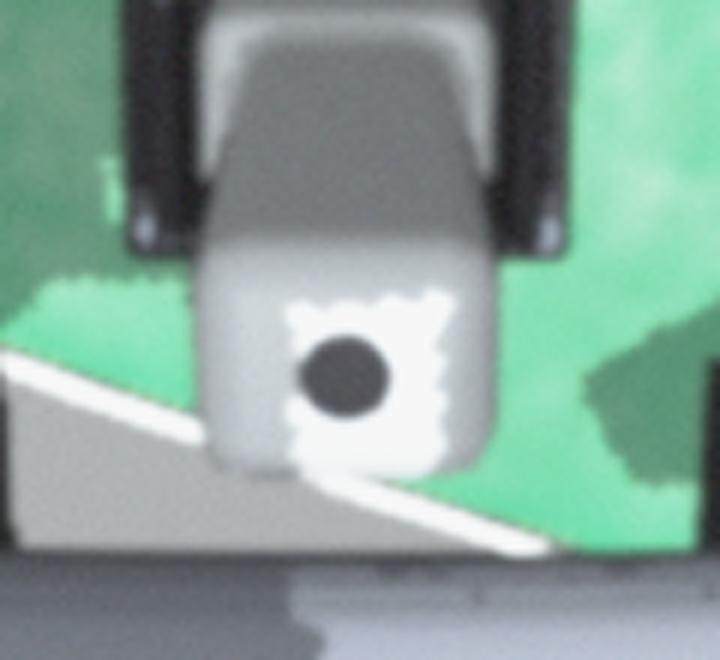

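>>> {"fn": "move_arm", "kwargs": {
  "series": [
    {"x": 0,"y": 2,"z": 0.02,"rx": 0,"ry": -0.001,"rz": 0.001},
    {"x": 0,"y": 2,"z": 0.02,"rx": 0,"ry": -0.001,"rz": 0.001},
    {"x": 0,"y": 2,"z": 0.02,"rx": 0,"ry": -0.001,"rz": 0.001},
    {"x": 0,"y": 1.3,"z": 0.02,"rx": 0,"ry": -0.001,"rz": 0.001},
    {"x": 0,"y": 0,"z": 0,"rx": 0,"ry": 0,"rz": 0}
  ]
}}

```text
clock: 14.0
position: [0.4971, -0.3081, 0.1277]
ee_rot: [-1.557, -0.299, 0.289]
force: [0.6, 0.2, -0.8]
width: 0.706
```

Run:
```python
from h import *
s,Q=st()
plan([.4929,-.3071,.126],tooldown(.370),n=1)
```

```text
t 14.00 p [ 0.4971 -0.3081  0.1277] xyaw 0.3748 tilt [ 0.0075 -0.0047 -1.    ] F [ 0.6  0.2 -0.8] T [-0.09  0.01 -0.05] w 6.48 q [ 0.16  0.51  0.42  1.84 -0.27  0.84  1.1 ]
rows 1 total D world cm [-0.42  0.1  -0.17] rot tool [0.007 0.005 0.005]
{"x":-0.35, "y":0.17, "z":0.24, "rx":0.007, "ry":0.005, "rz":0.005}
```

>>> {"fn": "move_arm", "kwargs": {
  "series": [
    {"x": -0.4,"y": 0.2,"z": 0.28,"rx": 0.008,"ry": 0.005,"rz": 0.006},
    {"x": 0,"y": 0,"z": 0,"rx": 0,"ry": 0,"rz": 0}
  ]
}}

```text
clock: 14.25
position: [0.4927, -0.3074, 0.127]
ee_rot: [-1.551, -0.29, 0.29]
force: [-0.3, 0.2, -0.4]
width: 0.712
```

Run:
```python
from h import *
s,Q=st()
plan([.4929,-.3071,.126],tooldown(.370),n=1)
```

```text
t 14.25 p [ 0.4927 -0.3074  0.127 ] xyaw 0.3693 tilt [ 2.e-04  2.e-04 -1.e+00] F [-0.3  0.2 -0.4] T [-0.06  0.01  0.01] w 6.53 q [ 0.17  0.51  0.43  1.84 -0.27  0.84  1.1 ]
rows 1 total D world cm [ 0.02  0.03 -0.1 ] rot tool [-0.    -0.001  0.   ]
{"x":0.03, "y":0.10, "z":0.02, "rx":-0.000, "ry":-0.001, "rz":0.000}
```

>>> {"fn": "move_arm", "kwargs": {
  "series": [
    {"x": 0,"y": 0.1,"z": 0,"rx": 0,"ry": 0,"rz": 0},
    {"x": 0,"y": 0,"z": 0,"rx": 0,"ry": 0,"rz": 0},
    {"x": 0,"y": 0,"z": 0,"rx": 0,"ry": 0,"rz": 0},
    {"x": 0,"y": 0,"z": 0,"rx": 0,"ry": 0,"rz": 0},
    {"x": 0,"y": 0,"z": 0,"rx": 0,"ry": 0,"rz": 0},
    {"x": 0,"y": 0,"z": 0,"rx": 0,"ry": 0,"rz": 0}
  ],
  "jaw": 0,
  "newtons": 30
}}

```text
clock: 15.0
position: [0.4932, -0.3077, 0.1269]
ee_rot: [-1.552, -0.291, 0.289]
force: [-0.1, 0.7, 0.9]
width: 0.345
```

Run:
```python
from h import *
s,Q=st()
print(s["position"].tolist(),s["ee_rot"].tolist())
im=arm.get_image("wrist");cv2.imwrite("pics/w15.png",im);crop(im,220,130,200,140,4,"w15c.png")
```

```text
t 15.00 p [ 0.4932 -0.3077  0.1269] xyaw 0.3693 tilt [ 1.8e-03 -5.0e-04 -1.0e+00] F [-0.1  0.7  0.9] T [-0.06  0.05  0.01] w 3.17 q [ 0.17  0.51  0.43  1.84 -0.27  0.84  1.1 ]
[0.4931903128039314, -0.3076505829205677, 0.12688760392622303] [-1.5521170355113532, -0.29111108665783836, 0.2885090624814752]
```

View pics/w15c.png

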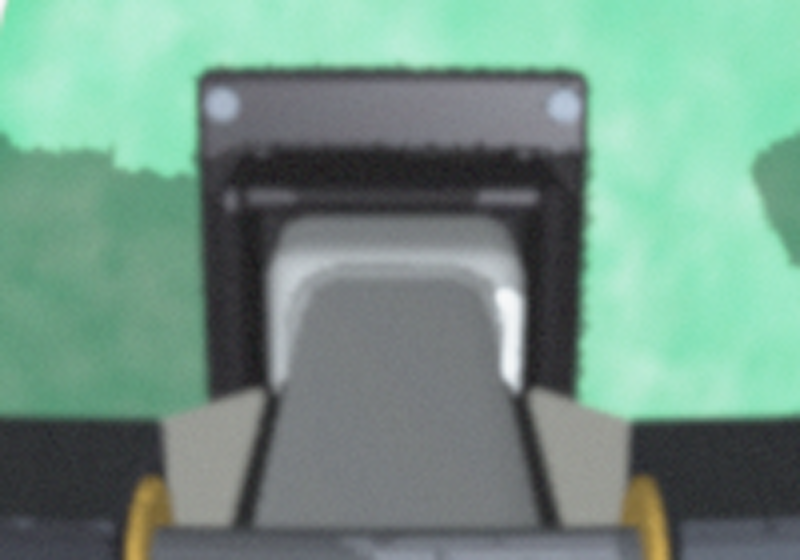

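>>> {"fn": "move_arm", "kwargs": {
  "series": [
    {"x": 0,"y": -1,"z": 0,"rx": 0,"ry": 0,"rz": 0},
    {"x": 0,"y": -2,"z": 0,"rx": 0,"ry": 0,"rz": 0},
    {"x": 0,"y": -3,"z": 0,"rx": 0,"ry": 0,"rz": 0},
    {"x": 0,"y": -4,"z": 0,"rx": 0,"ry": 0,"rz": 0},
    {"x": 0,"y": -4,"z": 0,"rx": 0,"ry": 0,"rz": 0},
    {"x": 0,"y": 0,"z": 0,"rx": 0,"ry": 0,"rz": 0}
  ]
}}

```text
clock: 15.8
position: [0.4921, -0.3076, 0.2733]
ee_rot: [-1.552, -0.289, 0.289]
force: [0.4, 0.6, -1.9]
width: 0.348
```

```bash
cat > scan.py <<'E'
from h import *
yaw=.561;C=np.array([.5689,-.0353,0])
jx=np.array([np.cos(yaw),np.sin(yaw),0]);jy=np.array([-np.sin(yaw),np.cos(yaw),0])
L=C+.0605*jy+np.array([0,0,.026]);nrm=np.sin(np.radians(40))*jy+np.cos(np.radians(40))*np.array([0,0,1.])
def scanM(Q):
    # minimal rotation of current tool so that tool y = -nrm
    y=Q[:,1];t=-nrm;ax=np.cross(y,t);a=np.arctan2(np.linalg.norm(ax),y@t)
    return R.from_rotvec(ax/np.linalg.norm(ax)*a).as_matrix()@Q
E
python3 - <<'E'
from scan import *
s,Q=st();print(L,nrm)
M=scanM(tooldown(.369));print(M)
T=L+nrm*(.07+.1139);print("scan TCP",T)
plan([.455,.15,.27],M,n=9)
im2=arm.get_image("side");crop(im2,280,60,130,180,4,"s16c.png")
E
```

```text
t 15.80 p [ 0.4921 -0.3076  0.2733] xyaw 0.3684 tilt [ 5.e-04 -3.e-04 -1.e+00] F [ 0.4  0.6 -1.9] T [-0.09  0.02  0.05] w 3.2 q [ 0.11  0.36  0.49  1.68 -0.18  1.15  1.02]
[0.53671199 0.01592677 0.026     ] [-0.34198434  0.54426338  0.76604444]
[[ 0.90893641  0.34198434 -0.23849803]
 [ 0.39848404 -0.54426338  0.73823292]
 [ 0.12265835 -0.76604444 -0.6309761 ]]
scan TCP [0.47382107 0.11601681 0.16687557]
rows 9 total D world cm [-3.71 45.76 -0.33] rot tool [-0.685 -0.001 -0.133]
{"x":1.45, "y":0.03, "z":4.89, "rx":-0.076, "ry":-0.000, "rz":-0.015}
{"x":1.45, "y":-0.32, "z":4.88, "rx":-0.076, "ry":-0.000, "rz":-0.015}
{"x":1.46, "y":-0.66, "z":4.84, "rx":-0.076, "ry":-0.000, "rz":-0.015}
{"x":1.47, "y":-1.01, "z":4.78, "rx":-0.076, "ry":-0.000, "rz":-0.015}
{"x":1.49, "y":-1.35, "z":4.69, "rx":-0.076, "ry":-0.000, "rz":-0.015}
{"x":1.51, "y":-1.68, "z":4.57, "rx":-0.076, "ry":-0.000, "rz":-0.015}
{"x":1.54, "y":-2.00, "z":4.43, "rx":-0.076, "ry":-0.000, "rz":-0.015}
{"x":1.57, "y":-2.31, "z":4.27, "rx":-0.076, "ry":-0.000, "rz":-0.015}
{"x":1.61, "y":-2.60, "z":4.08, "rx":-0.076, "ry":-0.000, "rz":-0.015}
```

View pics/s16c.png

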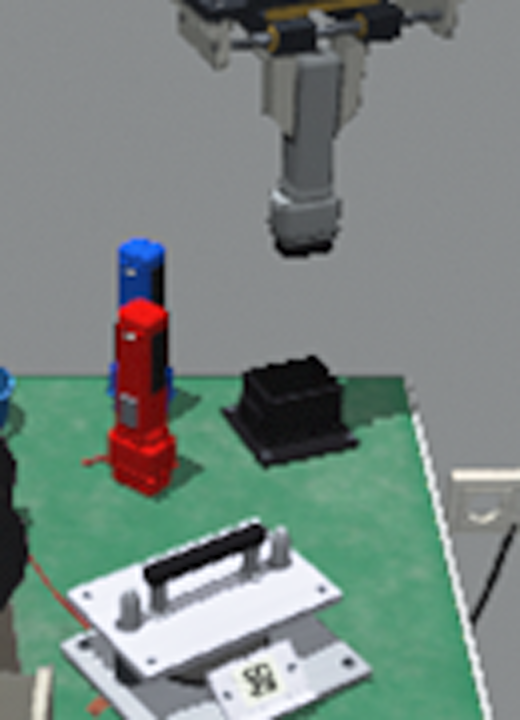

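>>> {"fn": "move_arm", "kwargs": {
  "series": [
    {"x": 0.8,"y": 0,"z": 2.5,"rx": -0.04,"ry": 0,"rz": -0.008},
    {"x": 1.5,"y": -0.3,"z": 4.9,"rx": -0.076,"ry": 0,"rz": -0.015},
    {"x": 1.5,"y": -0.7,"z": 4.8,"rx": -0.076,"ry": 0,"rz": -0.015},
    {"x": 1.5,"y": -1.0,"z": 4.8,"rx": -0.076,"ry": 0,"rz": -0.015},
    {"x": 1.5,"y": -1.35,"z": 4.7,"rx": -0.076,"ry": 0,"rz": -0.015},
    {"x": 1.5,"y": -1.7,"z": 4.6,"rx": -0.076,"ry": 0,"rz": -0.015},
    {"x": 1.5,"y": -2.0,"z": 4.4,"rx": -0.076,"ry": 0,"rz": -0.015},
    {"x": 1.6,"y": -2.3,"z": 4.3,"rx": -0.076,"ry": 0,"rz": -0.015},
    {"x": 1.6,"y": -2.6,"z": 4.1,"rx": -0.076,"ry": 0,"rz": -0.015},
    {"x": 0.8,"y": -1.4,"z": 2.0,"rx": -0.036,"ry": 0,"rz": -0.007}
  ]
}}

```text
clock: 17.1
position: [0.449, 0.1632, 0.271]
ee_rot: [-2.207, -0.53, 0.083]
force: [-0.5, -1.0, -1.0]
width: 0.346
```

Run:
```python
from scan import *
s,Q=st();M=scanM(Q)
plan(L+nrm*(.12+.1139),M,n=2)
```

```text
t 17.10 p [0.449  0.1632 0.271 ] xyaw 0.4157 tilt [ 0.3452 -0.5546 -0.7572] F [-0.5 -1.  -1. ] T [ 0.76  0.6  -0.01] w 3.18 q [-1.02  0.27  0.1   1.99  0.67  1.25 -0.89]
rows 2 total D world cm [ 0.78 -2.   -6.58] rot tool [ 0.014  0.    -0.   ]
{"x":-0.44, "y":3.18, "z":1.29, "rx":0.007, "ry":0.000, "rz":-0.000}
{"x":-0.44, "y":3.19, "z":1.27, "rx":0.007, "ry":0.000, "rz":-0.000}
```

>>> {"fn": "move_arm", "kwargs": {
  "series": [
    {"x": -0.4,"y": 3.2,"z": 1.3,"rx": 0.007,"ry": 0,"rz": 0},
    {"x": -0.4,"y": 3.2,"z": 1.3,"rx": 0.007,"ry": 0,"rz": 0},
    {"x": 0,"y": 0,"z": 0,"rx": 0,"ry": 0,"rz": 0}
  ]
}}

```text
clock: 17.48
position: [0.4553, 0.1473, 0.1997]
ee_rot: [-2.192, -0.535, 0.098]
force: [-0.1, -0.5, -0.7]
width: 0.346
```

Run:
```python
from scan import *
s,Q=st();M=scanM(Q)
for n in("side","top","wrist"):
    im=arm.get_image(n)
    if n=="side": crop(im,270,110,160,150,4,"s17c.png")
    elif n=="wrist": cv2.imwrite("pics/w17.png",im)
    else: cv2.imwrite("pics/t17.png",im)
print("label px",wproj(L,s["position"],s["ee_rot"]))
plan(L+nrm*(.07+.1139),M,n=2)
```

```text
t 17.48 p [0.4553 0.1473 0.1997] xyaw 0.4246 tilt [ 0.3421 -0.5431 -0.7668] F [-0.1 -0.5 -0.7] T [ 0.76  0.59 -0.07] w 3.17 q [-0.99  0.36  0.11  2.08  0.72  1.08 -0.97]
label px [318.06560704 177.29247501]
rows 2 total D world cm [ 1.71 -3.33 -3.54] rot tool [-0.004 -0.003  0.005]
{"x":-0.12, "y":2.55, "z":-0.32, "rx":-0.002, "ry":-0.002, "rz":0.003}
{"x":-0.11, "y":2.55, "z":-0.32, "rx":-0.002, "ry":-0.002, "rz":0.003}
```

View pics/s17c.png

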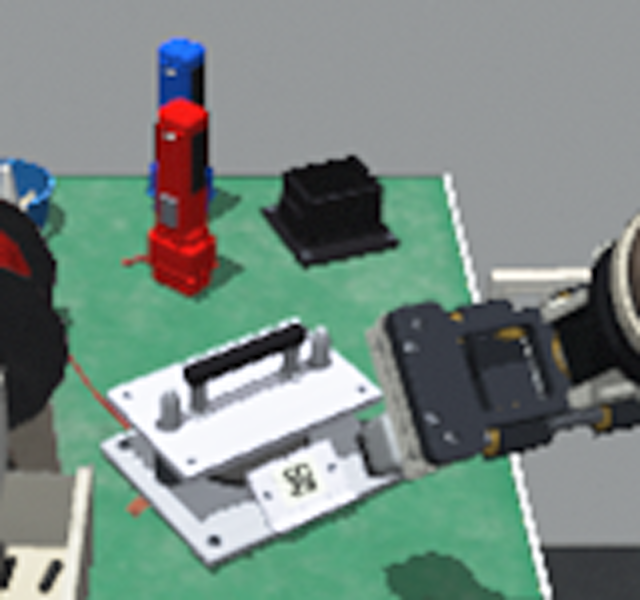

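View pics/w17.png

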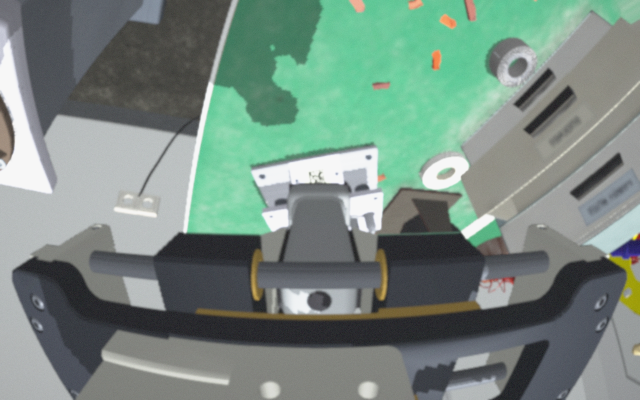

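>>> {"fn": "move_arm", "kwargs": {
  "series": [
    {"x": -0.1,"y": 2.2,"z": -0.3,"rx": -0.002,"ry": 0,"rz": 0.003},
    {"x": -0.1,"y": 2.2,"z": -0.3,"rx": -0.002,"ry": 0,"rz": 0.003},
    {"x": 0,"y": 0.4,"z": 0,"rx": 0,"ry": 0,"rz": 0},
    {"x": 0,"y": 0,"z": 0,"rx": 0,"ry": 0,"rz": 0}
  ]
}}

```text
clock: 18.12
position: [0.4751, 0.1212, 0.1726]
ee_rot: [-2.188, -0.536, 0.088]
force: [-0.8, 0.9, -0.2]
width: 0.349
```

Run:
```python
from scan import *
s,Q=st();M=scanM(Q)
im=arm.get_image("wrist");cv2.imwrite("pics/w18.png",im);crop(im,220,120,200,140,4,"w18c.png")
im=arm.get_image("side");crop(im,270,110,160,150,4,"s18c.png")
p=s["position"];print("label px",wproj(L,p,s["ee_rot"]))
d=Q[:,1];w=p+.1139*d;v=L-w;print("dist",v@nrm*-1,"aim off mm",(v-(v@nrm)/(d@nrm)*d)*1e3,"angle",np.degrees(np.arccos(-d@nrm)))
plan(L+nrm*(.07+.1139),M,n=1)
```

```text
t 18.12 p [0.4751 0.1212 0.1726] xyaw 0.4224 tilt [ 0.3466 -0.539  -0.7677] F [-0.8  0.9 -0.2] T [ 0.83  0.57 -0.05] w 3.2 q [-0.94  0.39  0.14  2.12  0.77  0.98 -0.99]
label px [313.21636391 179.51464273]
dist 0.07674639684294884 aim off mm [-4.48344036 -2.48211333 -0.2380319 ] angle 0.41257539373537033
rows 1 total D world cm [-0.12 -0.54 -0.57] rot tool [-0.004  0.     0.006]
{"x":-0.40, "y":0.68, "z":-0.01, "rx":-0.004, "ry":0.000, "rz":0.006}
```

View pics/w18c.png

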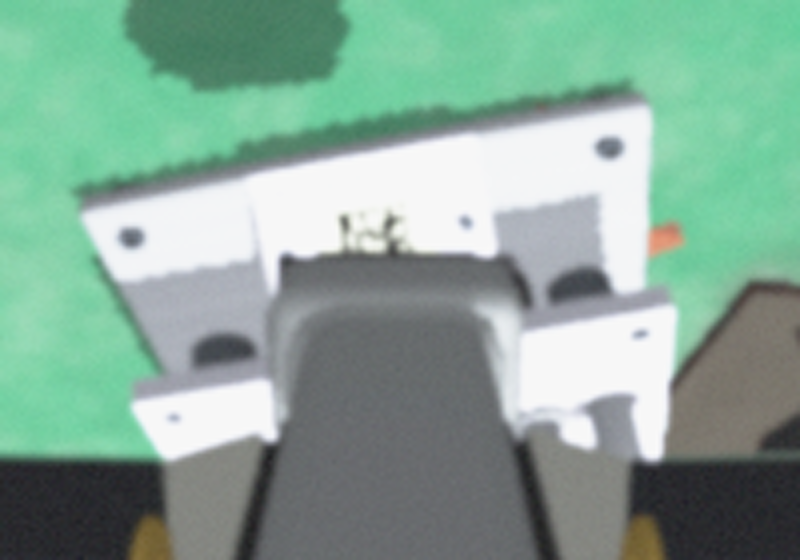

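View pics/s18c.png

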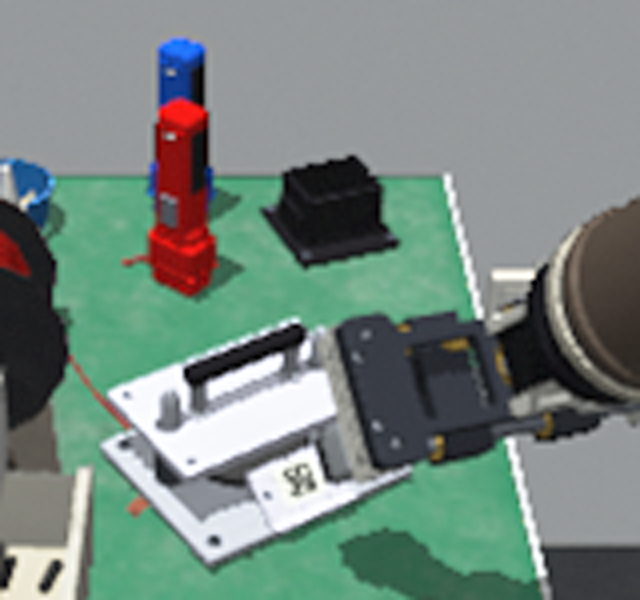

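>>> {"fn": "move_arm", "kwargs": {
  "series": [
    {"x": -0.5,"y": 0.7,"z": 0,"rx": -0.004,"ry": 0,"rz": 0.006},
    {"x": 0,"y": 0,"z": 0,"rx": 0,"ry": 0,"rz": 0}
  ]
}}

```text
clock: 18.48
position: [0.4728, 0.1162, 0.1667]
ee_rot: [-2.192, -0.532, 0.09]
force: [-0.4, 0.7, -1.6]
width: 0.351
```

```bash
cat > chk.py <<'E'
from scan import *
s,Q=st();M=scanM(Q);p=s["position"]
d=Q[:,1];w=p+.1139*d;v=L-w;print("dist",v@nrm*-1,"aim off mm",(v-(v@nrm)/(d@nrm)*d)*1e3,"angle",np.degrees(np.arccos(-d@nrm)))
plan(L+nrm*(.07+.1139),M,n=1)
E
python3 chk.py
```

```text
t 18.48 p [0.4728 0.1162 0.1667] xyaw 0.4197 tilt [ 0.3432 -0.5432 -0.7662] F [-0.4  0.7 -1.6] T [0.74 0.6  0.05] w 3.22 q [-0.94  0.4   0.14  2.14  0.78  0.97 -1.  ]
dist 0.07035207751732861 aim off mm [ 0.66860819 -0.21612547  0.45203997] angle 0.09584714848113961
rows 1 total D world cm [ 0.1  -0.02  0.01] rot tool [-0.001 -0.     0.002]
{"x":0.09, "y":0.04, "z":-0.05, "rx":-0.001, "ry":-0.000, "rz":0.002}
```

Distance 70 mm, aim within 1 mm, 0.1° off. Hold about 3.4 s.

>>> {"fn": "move_arm", "kwargs": {
  "series": [
    {"x": 0,"y": 0,"z": 0,"rx": 0,"ry": 0,"rz": 0},
    {"x": 0,"y": 0,"z": 0,"rx": 0,"ry": 0,"rz": 0},
    {"x": 0,"y": 0,"z": 0,"rx": 0,"ry": 0,"rz": 0},
    {"x": 0,"y": 0,"z": 0,"rx": 0,"ry": 0,"rz": 0},
    {"x": 0,"y": 0,"z": 0,"rx": 0,"ry": 0,"rz": 0},
    {"x": 0,"y": 0,"z": 0,"rx": 0,"ry": 0,"rz": 0},
    {"x": 0,"y": 0,"z": 0,"rx": 0,"ry": 0,"rz": 0},
    {"x": 0,"y": 0,"z": 0,"rx": 0,"ry": 0,"rz": 0},
    {"x": 0,"y": 0,"z": 0,"rx": 0,"ry": 0,"rz": 0},
    {"x": 0,"y": 0,"z": 0,"rx": 0,"ry": 0,"rz": 0},
    {"x": 0,"y": 0,"z": 0,"rx": 0,"ry": 0,"rz": 0},
    {"x": 0,"y": 0,"z": 0,"rx": 0,"ry": 0,"rz": 0}
  ]
}}

```text
clock: 19.98
position: [0.4729, 0.1166, 0.1668]
ee_rot: [-2.192, -0.533, 0.09]
force: [-0.7, 0.1, -2.0]
width: 0.345
```

```bash
python3 chk.py; python3 -c "
from h import *
im=arm.get_image('wrist');crop(im,220,120,200,140,4,'w19c.png')"
```

```text
t 19.98 p [0.4729 0.1166 0.1668] xyaw 0.4201 tilt [ 0.3436 -0.5429 -0.7663] F [-0.7  0.1 -2. ] T [0.8  0.56 0.01] w 3.17 q [-0.94  0.4   0.14  2.14  0.78  0.97 -1.  ]
dist 0.07060615550949387 aim off mm [ 0.44327403 -0.50022901  0.55329572] angle 0.12051450462840707
rows 1 total D world cm [ 0.09 -0.06  0.  ] rot tool [-0.001 -0.     0.002]
{"x":0.06, "y":0.06, "z":-0.07, "rx":-0.001, "ry":-0.000, "rz":0.002}
```

View pics/w19c.png

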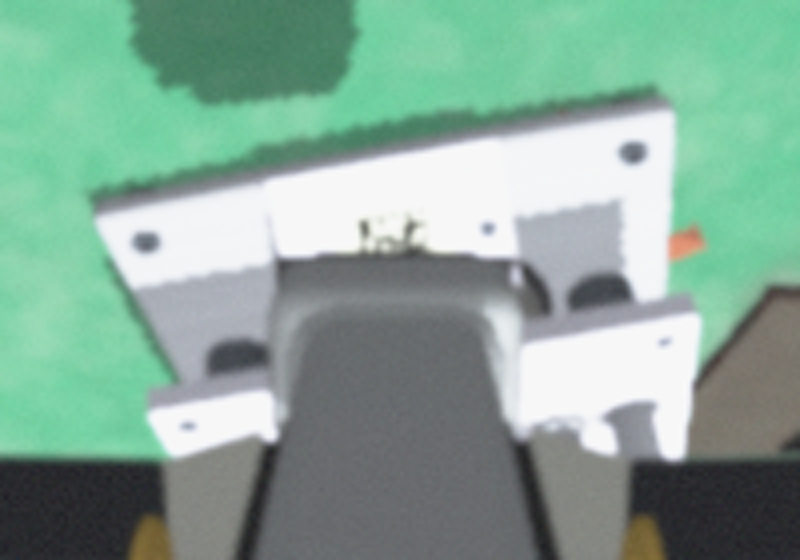

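>>> {"fn": "move_arm", "kwargs": {
  "series": [
    {"x": 0,"y": 0,"z": 0,"rx": 0,"ry": 0,"rz": 0},
    {"x": 0,"y": 0,"z": 0,"rx": 0,"ry": 0,"rz": 0},
    {"x": 0,"y": 0,"z": 0,"rx": 0,"ry": 0,"rz": 0},
    {"x": 0,"y": 0,"z": 0,"rx": 0,"ry": 0,"rz": 0},
    {"x": 0,"y": 0,"z": 0,"rx": 0,"ry": 0,"rz": 0},
    {"x": 0,"y": 0,"z": 0,"rx": 0,"ry": 0,"rz": 0},
    {"x": 0,"y": 0,"z": 0,"rx": 0,"ry": 0,"rz": 0},
    {"x": 0,"y": 0,"z": 0,"rx": 0,"ry": 0,"rz": 0},
    {"x": 0,"y": 0,"z": 0,"rx": 0,"ry": 0,"rz": 0},
    {"x": 0,"y": 0,"z": 0,"rx": 0,"ry": 0,"rz": 0},
    {"x": 0,"y": 0,"z": 0,"rx": 0,"ry": 0,"rz": 0},
    {"x": 0,"y": 0,"z": 0,"rx": 0,"ry": 0,"rz": 0}
  ]
}}

```text
clock: 21.52
position: [0.4729, 0.1166, 0.1668]
ee_rot: [-2.192, -0.533, 0.09]
force: [-0.0, -0.1, -1.3]
width: 0.344
```

```bash
python3 chk.py
python3 - <<'E'
from scan import *
s,Q=st()
P=s["position"]+nrm*.10
print("backoff",P)
plan([.4932,-.3077,.26],tooldown(.3693),n=9,pos=P)
E
```

```text
t 21.52 p [0.4729 0.1166 0.1668] xyaw 0.4202 tilt [ 0.3436 -0.5429 -0.7663] F [-0.  -0.1 -1.3] T [ 0.79  0.55 -0.04] w 3.16 q [-0.94  0.4   0.14  2.14  0.78  0.97 -1.  ]
dist 0.07062494821007007 aim off mm [ 0.44743804 -0.50088474  0.55562054] angle 0.12132046429844655
rows 1 total D world cm [ 0.1  -0.06  0.  ] rot tool [-0.001  0.     0.002]
{"x":0.06, "y":0.06, "z":-0.07, "rx":-0.001, "ry":0.000, "rz":0.002}
t 21.52 p [0.4729 0.1166 0.1668] xyaw 0.4202 tilt [ 0.3436 -0.5429 -0.7663] F [-0.  -0.1 -1.3] T [ 0.79  0.55 -0.04] w 3.16 q [-0.94  0.4   0.14  2.14  0.78  0.97 -1.  ]
backoff [0.4386652  0.17103353 0.24344861]
rows 9 total D world cm [  5.45 -47.87   1.66] rot tool [0.685 0.008 0.132]
{"x":-1.58, "y":2.96, "z":-4.18, "rx":0.076, "ry":0.001, "rz":0.015}
{"x":-1.54, "y":2.65, "z":-4.39, "rx":0.076, "ry":0.001, "rz":0.015}
{"x":-1.50, "y":2.33, "z":-4.58, "rx":0.076, "ry":0.001, "rz":0.015}
{"x":-1.46, "y":2.00, "z":-4.75, "rx":0.076, "ry":0.001, "rz":0.015}
{"x":-1.43, "y":1.65, "z":-4.89, "rx":0.076, "ry":0.001, "rz":0.015}
{"x":-1.41, "y":1.30, "z":-5.00, "rx":0.076, "ry":0.001, "rz":0.015}
{"x":-1.38, "y":0.93, "z":-5.09, "rx":0.076, "ry":0.001, "rz":0.015}
{"x":-1.37, "y":0.56, "z":-5.15, "rx":0.076, "ry":0.001, "rz":0.015}
{"x":-1.36, "y":0.19, "z":-5.18, "rx":0.076, "ry":0.001, "rz":0.015}
```

>>> {"fn": "move_arm", "kwargs": {
  "series": [
    {"x": 0,"y": -2,"z": 0,"rx": 0,"ry": 0,"rz": 0},
    {"x": 0,"y": -5,"z": 0,"rx": 0,"ry": 0,"rz": 0},
    {"x": 0,"y": -5,"z": 0,"rx": 0,"ry": 0,"rz": 0}
  ]
}}

```text
clock: 21.9
position: [0.4302, 0.1797, 0.2592]
ee_rot: [-2.198, -0.525, 0.093]
force: [0.4, -0.5, -1.8]
width: 0.348
```

Run:
```python
from h import *
s,Q=st()
plan([.4932,-.3077,.26],tooldown(.3693),n=10)
```

```text
t 21.90 p [0.4302 0.1797 0.2592] xyaw 0.4156 tilt [ 0.3379 -0.5491 -0.7644] F [ 0.4 -0.5 -1.8] T [0.86 0.51 0.09] w 3.19 q [-1.05  0.29  0.08  2.    0.64  1.26 -0.93]
rows 10 total D world cm [  6.3  -48.74   0.08] rot tool [0.689 0.005 0.125]
{"x":-1.38, "y":2.88, "z":-3.73, "rx":0.069, "ry":0.000, "rz":0.013}
{"x":-1.34, "y":2.64, "z":-3.92, "rx":0.069, "ry":0.000, "rz":0.013}
{"x":-1.31, "y":2.38, "z":-4.10, "rx":0.069, "ry":0.000, "rz":0.013}
{"x":-1.28, "y":2.10, "z":-4.25, "rx":0.069, "ry":0.000, "rz":0.013}
{"x":-1.25, "y":1.82, "z":-4.39, "rx":0.069, "ry":0.000, "rz":0.013}
{"x":-1.23, "y":1.53, "z":-4.50, "rx":0.069, "ry":0.000, "rz":0.013}
{"x":-1.21, "y":1.23, "z":-4.60, "rx":0.069, "ry":0.000, "rz":0.013}
{"x":-1.20, "y":0.93, "z":-4.68, "rx":0.069, "ry":0.000, "rz":0.013}
{"x":-1.18, "y":0.62, "z":-4.73, "rx":0.069, "ry":0.000, "rz":0.013}
{"x":-1.18, "y":0.31, "z":-4.76, "rx":0.069, "ry":0.000, "rz":0.013}
```

>>> {"fn": "move_arm", "kwargs": {
  "series": [
    {"x": -1.4,"y": 2.6,"z": -3.7,"rx": 0.069,"ry": 0,"rz": 0.013},
    {"x": -1.3,"y": 2.5,"z": -3.9,"rx": 0.069,"ry": 0,"rz": 0.013},
    {"x": -1.3,"y": 2.3,"z": -4.1,"rx": 0.069,"ry": 0,"rz": 0.013},
    {"x": -1.3,"y": 2.1,"z": -4.2,"rx": 0.069,"ry": 0,"rz": 0.013},
    {"x": -1.25,"y": 1.8,"z": -4.4,"rx": 0.069,"ry": 0,"rz": 0.013},
    {"x": -1.2,"y": 1.5,"z": -4.5,"rx": 0.069,"ry": 0,"rz": 0.013},
    {"x": -1.2,"y": 1.2,"z": -4.6,"rx": 0.069,"ry": 0,"rz": 0.013},
    {"x": -1.2,"y": 0.9,"z": -4.7,"rx": 0.069,"ry": 0,"rz": 0.013},
    {"x": -1.2,"y": 0.6,"z": -4.7,"rx": 0.069,"ry": 0,"rz": 0.013},
    {"x": -1.2,"y": 0.3,"z": -4.0,"rx": 0.069,"ry": 0,"rz": 0.013},
    {"x": 0,"y": 0,"z": 0,"rx": 0,"ry": 0,"rz": 0}
  ]
}}

```text
clock: 23.28
position: [0.495, -0.3049, 0.2616]
ee_rot: [-1.525, -0.301, 0.304]
force: [0.1, -0.1, -1.3]
width: 0.346
```

Run:
```python
from h import *
s,Q=st()
plan([.4932,-.3077,.20],tooldown(.3693),n=2)
```

```text
t 23.27 p [ 0.495  -0.3049  0.2616] xyaw 0.3874 tilt [-0.0066  0.0237 -0.9997] F [ 0.1 -0.1 -1.3] T [-0.1   0.02 -0.  ] w 3.18 q [ 0.08  0.39  0.55  1.68 -0.23  1.16  1.08]
rows 2 total D world cm [-0.18 -0.28 -6.16] rot tool [-0.024  0.018  0.003]
{"x":-0.15, "y":3.08, "z":-0.17, "rx":-0.012, "ry":0.009, "rz":0.001}
{"x":-0.14, "y":3.08, "z":-0.13, "rx":-0.012, "ry":0.009, "rz":0.001}
```

>>> {"fn": "move_arm", "kwargs": {
  "series": [
    {"x": -0.15,"y": 3.1,"z": -0.17,"rx": -0.012,"ry": 0.009,"rz": 0.001},
    {"x": -0.15,"y": 3.1,"z": -0.13,"rx": -0.012,"ry": 0.009,"rz": 0.001},
    {"x": 0,"y": 0,"z": 0,"rx": 0,"ry": 0,"rz": 0}
  ]
}}

```text
clock: 23.65
position: [0.4922, -0.3067, 0.1977]
ee_rot: [-1.551, -0.288, 0.29]
force: [0.1, 0.0, -1.0]
width: 0.348
```

Run:
```python
from h import *
s,Q=st()
plan([.4932,-.3077,.185],tooldown(.3693),n=1)
im=arm.get_image("wrist");cv2.imwrite("pics/w20.png",im);crop(im,220,130,200,140,4,"w20c.png")
im=arm.get_image("side");crop(im,310,60,100,140,5,"s20c.png")
```

```text
t 23.65 p [ 0.4922 -0.3067  0.1977] xyaw 0.3688 tilt [-1.2e-03  6.0e-04 -1.0e+00] F [ 0.1  0.  -1. ] T [-0.06  0.05  0.02] w 3.2 q [ 0.08  0.44  0.54  1.78 -0.26  1.    1.09]
rows 1 total D world cm [ 0.1  -0.1  -1.27] rot tool [-0.001 -0.    -0.001]
{"x":0.06, "y":1.27, "z":-0.13, "rx":-0.001, "ry":-0.000, "rz":-0.001}
```

View pics/w20c.png

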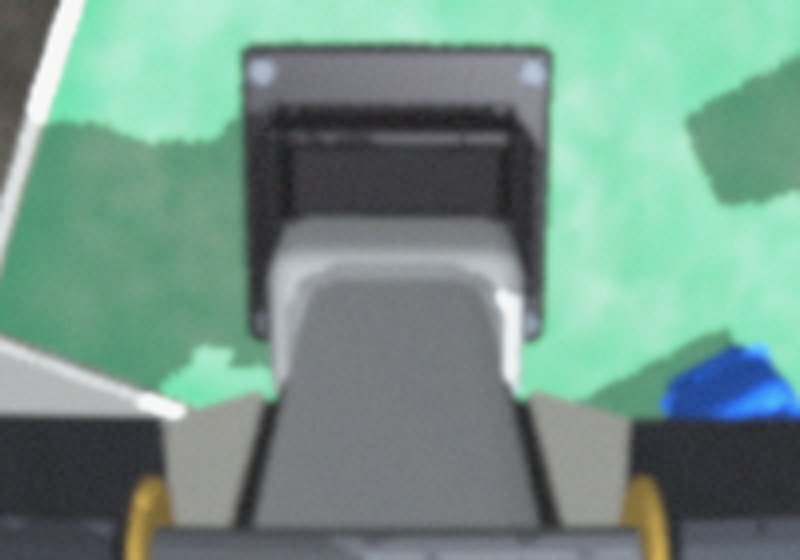

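View pics/s20c.png

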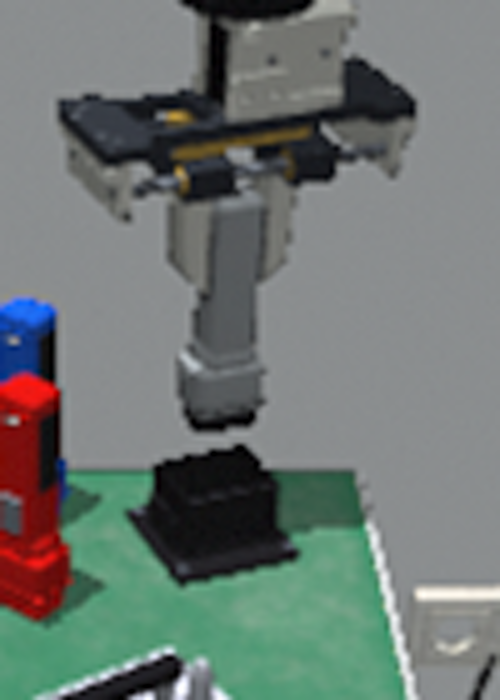

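>>> {"fn": "move_arm", "kwargs": {
  "series": [
    {"x": 0.08,"y": 1.5,"z": -0.15,"rx": 0,"ry": 0,"rz": -0.001},
    {"x": 0,"y": 1.5,"z": 0,"rx": 0,"ry": 0,"rz": 0},
    {"x": 0,"y": 0,"z": 0,"rx": 0,"ry": 0,"rz": 0}
  ]
}}

```text
clock: 24.12
position: [0.4967, -0.3091, 0.1706]
ee_rot: [-1.554, -0.296, 0.285]
force: [0.9, -0.2, -0.8]
width: 0.347
```

Run:
```python
from h import *
s,Q=st()
plan([.4932,-.3077,.130],tooldown(.3693),n=4)
im=arm.get_image("wrist");crop(im,220,130,200,140,4,"w21c.png")
```

```text
t 24.12 p [ 0.4967 -0.3091  0.1706] xyaw 0.3704 tilt [ 0.0074 -0.0018 -1.    ] F [ 0.9 -0.2 -0.8] T [-0.09  0.04 -0.03] w 3.18 q [ 0.1   0.47  0.52  1.8  -0.29  0.94  1.11]
rows 4 total D world cm [-0.35  0.14 -4.06] rot tool [0.004 0.001 0.006]
{"x":-0.08, "y":1.01, "z":0.07, "rx":0.001, "ry":0.000, "rz":0.002}
{"x":-0.07, "y":1.01, "z":0.07, "rx":0.001, "ry":0.000, "rz":0.002}
{"x":-0.07, "y":1.01, "z":0.07, "rx":0.001, "ry":0.000, "rz":0.002}
{"x":-0.07, "y":1.01, "z":0.07, "rx":0.001, "ry":0.000, "rz":0.002}
```

View pics/w21c.png

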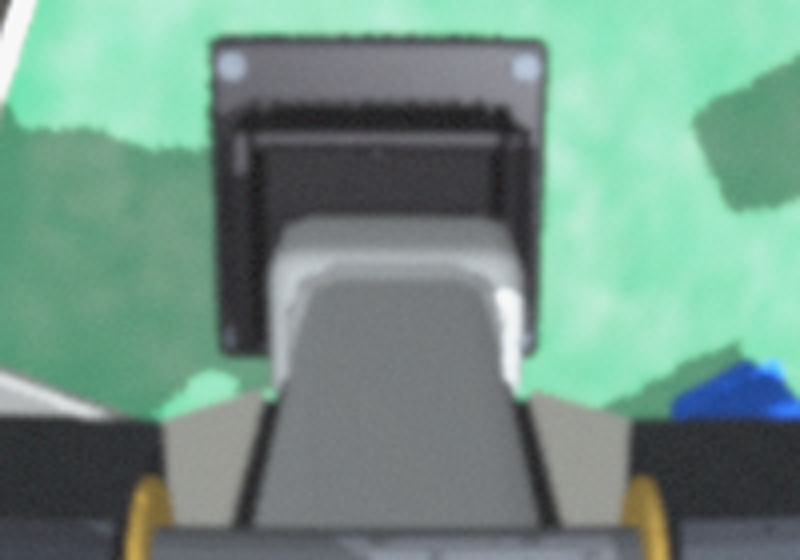

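>>> {"fn": "move_arm", "kwargs": {
  "series": [
    {"x": -0.4,"y": 0.3,"z": 0.36,"rx": 0.005,"ry": 0.001,"rz": 0.008},
    {"x": 0,"y": 0,"z": 0,"rx": 0,"ry": 0,"rz": 0}
  ]
}}

```text
clock: 24.42
position: [0.4918, -0.3076, 0.1684]
ee_rot: [-1.552, -0.288, 0.291]
force: [-0.1, -0.6, -2.0]
width: 0.347
```

Run:
```python
from h import *
s,Q=st()
plan([.4932,-.3077,.130],tooldown(.3693),n=4)
```

```text
t 24.43 p [ 0.4918 -0.3076  0.1684] xyaw 0.3690 tilt [-1.3e-03 -7.0e-04 -1.0e+00] F [-0.1 -0.6 -2. ] T [-0.1  -0.01  0.  ] w 3.19 q [ 0.1   0.47  0.52  1.81 -0.28  0.94  1.11]
rows 4 total D world cm [ 0.14 -0.01 -3.84] rot tool [ 0.    -0.    -0.001]
{"x":0.03, "y":0.96, "z":-0.01, "rx":0.000, "ry":-0.000, "rz":-0.000}
{"x":0.03, "y":0.96, "z":-0.01, "rx":0.000, "ry":-0.000, "rz":-0.000}
{"x":0.03, "y":0.96, "z":-0.01, "rx":0.000, "ry":-0.000, "rz":-0.000}
{"x":0.03, "y":0.96, "z":-0.01, "rx":0.000, "ry":-0.000, "rz":-0.000}
```

>>> {"fn": "move_arm", "kwargs": {
  "series": [
    {"x": 0,"y": 0.8,"z": 0,"rx": 0,"ry": 0,"rz": 0},
    {"x": -0.05,"y": 0.8,"z": 0.05,"rx": 0,"ry": 0,"rz": 0.002},
    {"x": 0,"y": 0,"z": 0,"rx": 0,"ry": 0,"rz": 0}
  ]
}}

```text
clock: 24.8
position: [0.4912, -0.3073, 0.1515]
ee_rot: [-1.552, -0.287, 0.292]
force: [-0.2, -0.0, -1.3]
width: 0.349
```

Run:
```python
from h import *
s,Q=st()
plan([.4932,-.3077,.130],tooldown(.3693),n=3)
```

```text
t 24.80 p [ 0.4912 -0.3073  0.1515] xyaw 0.3691 tilt [-0.0029 -0.0016 -1.    ] F [-0.2 -0.  -1.3] T [-0.13  0.04  0.03] w 3.21 q [ 0.1   0.49  0.51  1.83 -0.29  0.9   1.12]
rows 3 total D world cm [ 0.2  -0.04 -2.15] rot tool [ 0.    -0.    -0.003]
{"x":0.06, "y":0.71, "z":-0.04, "rx":0.000, "ry":-0.000, "rz":-0.001}
{"x":0.06, "y":0.72, "z":-0.04, "rx":0.000, "ry":-0.000, "rz":-0.001}
{"x":0.06, "y":0.72, "z":-0.04, "rx":0.000, "ry":-0.000, "rz":-0.001}
```

>>> {"fn": "move_arm", "kwargs": {
  "series": [
    {"x": 0.1,"y": 0.7,"z": -0.06,"rx": 0,"ry": 0,"rz": -0.002},
    {"x": 0.06,"y": 0.7,"z": -0.04,"rx": 0,"ry": 0,"rz": -0.001},
    {"x": 0,"y": 0.4,"z": 0,"rx": 0,"ry": 0,"rz": 0},
    {"x": 0,"y": 0,"z": 0,"rx": 0,"ry": 0,"rz": 0}
  ]
}}

```text
clock: 25.3
position: [0.4932, -0.3078, 0.132]
ee_rot: [-1.552, -0.289, 0.29]
force: [-0.1, 0.1, -1.3]
width: 0.347
```

Run:
```python
from h import *
s,Q=st()
plan([.4932,-.3077,.127],tooldown(.3693),n=3)
```

```text
t 25.30 p [ 0.4932 -0.3078  0.132 ] xyaw 0.3691 tilt [-1.e-04 -5.e-04 -1.e+00] F [-0.1  0.1 -1.3] T [-0.1  -0.01 -0.03] w 3.19 q [ 0.12  0.51  0.5   1.84 -0.31  0.86  1.14]
rows 3 total D world cm [ 0.    0.01 -0.5 ] rot tool [ 0. -0. -0.]
{"x":0.00, "y":0.17, "z":0.00, "rx":0.000, "ry":-0.000, "rz":-0.000}
{"x":0.00, "y":0.17, "z":0.00, "rx":0.000, "ry":-0.000, "rz":-0.000}
{"x":0.00, "y":0.17, "z":0.00, "rx":0.000, "ry":-0.000, "rz":-0.000}
```

>>> {"fn": "move_arm", "kwargs": {
  "series": [
    {"x": 0,"y": 0.2,"z": 0,"rx": 0,"ry": 0,"rz": 0},
    {"x": 0,"y": 0.2,"z": 0,"rx": 0,"ry": 0,"rz": 0},
    {"x": 0,"y": 0.1,"z": 0,"rx": 0,"ry": 0,"rz": 0}
  ]
}}

```text
clock: 25.68
position: [0.4934, -0.308, 0.127]
ee_rot: [-1.552, -0.29, 0.289]
force: [0.6, 0.7, -1.2]
width: 0.349
```

>>> {"fn": "move_arm", "kwargs": {
  "series": [
    {"x": 0,"y": 0.1,"z": 0,"rx": 0,"ry": 0,"rz": 0}
  ]
}}

```text
clock: 25.8
position: [0.4935, -0.3081, 0.1268]
ee_rot: [-1.552, -0.29, 0.289]
force: [-4.8, 2.9, 15.3]
width: 0.346
```

Contact on the pocket floor (force +15 N at the original height 0.1268). Relax and open.

>>> {"fn": "move_arm", "kwargs": {
  "series": [
    {"x": 0,"y": 0,"z": 0,"rx": 0,"ry": 0,"rz": 0},
    {"x": 0,"y": 0,"z": 0,"rx": 0,"ry": 0,"rz": 0},
    {"x": 0,"y": 0,"z": 0,"rx": 0,"ry": 0,"rz": 0},
    {"x": 0,"y": 0,"z": 0,"rx": 0,"ry": 0,"rz": 0},
    {"x": 0,"y": 0,"z": 0,"rx": 0,"ry": 0,"rz": 0}
  ],
  "jaw": 6.5
}}

```text
clock: 26.42
position: [0.494, -0.3084, 0.1273]
ee_rot: [-1.553, -0.291, 0.288]
force: [-0.9, 0.8, -0.5]
width: 0.707
```

Run:
```python
from h import *
s,Q=st()
```

```text
t 26.43 p [ 0.494  -0.3084  0.1273] xyaw 0.3690 tilt [ 0.0023 -0.0013 -1.    ] F [-0.9  0.8 -0.5] T [-0.12  0.05 -0.01] w 6.49 q [ 0.12  0.52  0.49  1.85 -0.32  0.85  1.14]
```

>>> {"fn": "move_arm", "kwargs": {
  "series": [
    {"x": 0,"y": -1,"z": 0,"rx": 0,"ry": 0,"rz": 0},
    {"x": 0,"y": -2,"z": 0,"rx": 0,"ry": 0,"rz": 0},
    {"x": 0,"y": -3,"z": 0,"rx": 0,"ry": 0,"rz": 0},
    {"x": 0,"y": -4,"z": 0,"rx": 0,"ry": 0,"rz": 0},
    {"x": 0,"y": -4,"z": 0,"rx": 0,"ry": 0,"rz": 0},
    {"x": -2,"y": -2,"z": 2,"rx": 0,"ry": 0,"rz": 0},
    {"x": 0,"y": 0,"z": 0,"rx": 0,"ry": 0,"rz": 0}
  ]
}}

```text
clock: 27.3
position: [0.4669, -0.2973, 0.2962]
ee_rot: [-1.555, -0.291, 0.286]
force: [0.5, -0.7, -0.6]
width: 0.71
```

Run:
```python
from h import *
s,Q=st()
im=arm.get_image("side");crop(im,270,100,140,150,4,"s23c.png")
im=arm.get_image("top");crop(im,270,150,200,130,4,"t23c.png")
```

```text
t 27.30 p [ 0.4669 -0.2973  0.2962] xyaw 0.3676 tilt [ 0.0037 -0.0025 -1.    ] F [ 0.5 -0.7 -0.6] T [-0.09  0.02 -0.03] w 6.52 q [ 0.03  0.29  0.58  1.71 -0.17  1.18  1.02]
```

View pics/s23c.png

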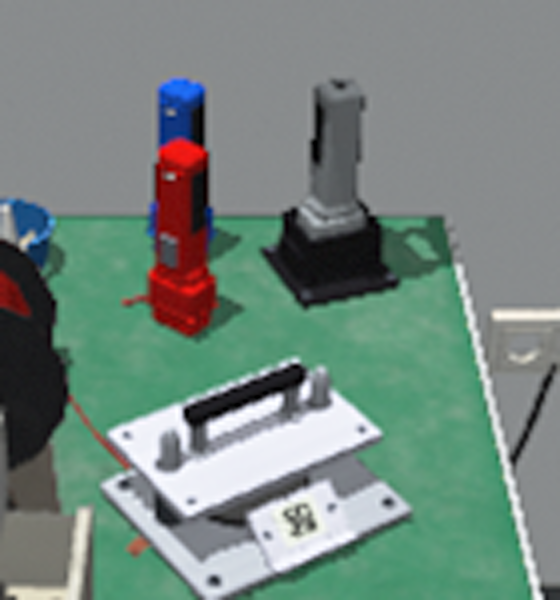

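View pics/t23c.png

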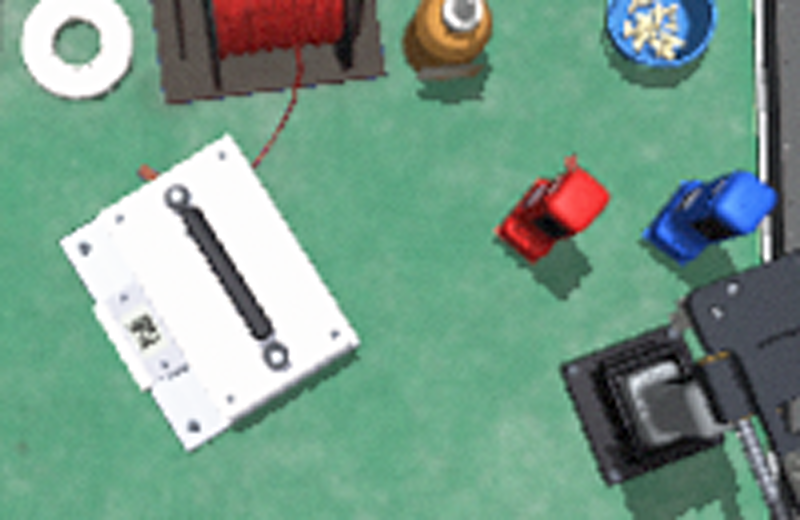

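```bash
python3 -c "
from cell import arm
print(arm.sign_off())"
```

```text
the job is handed in; nothing more can be done
None
```

The jig is closed and booked in, and the scanner is back in its cradle. I handed the job in at about 27 s; no verdict came back.

- **Top plate:** I gripped it by the handle and lowered it over both guide pins. It stopped with the hand at z = 0.089 m, 42 mm above its bench-grasp height, as seating on the collars requires. I let go with it bearing on the collars. The side and top views show both pins through and the plate level.
- **Scan:** I held the scanner for about 3 s. By my measurements it was 70 mm from the label, under 1 mm off its centre and 0.1° off square. The force readings showed no contact. There is no read signal, so I cannot confirm that the code was read.
- **Scanner return:** It touched the pocket floor at its original height with about 15 N, and I released it there. The last side view shows it upright, with the red and blue look-alikes where they were.

**Checks that disagreed or were off:**
- While I was testing that the plate was seated, one push briefly read 45 N at the wrist. It went through the held plate into the collars, not through the arm or gripper body, and stayed below the 120 N limit.
- The hand drifted 1 to 4 mm sideways on the way down, about 1.5 mm at the plate and up to 4 mm at the cradle. I corrected it at the cradle; at the plate my corrections did not take, and it stayed within the pin clearance.
- A two-view estimate of the scanner's tail came out about 30 mm too low and about 9 mm to one side, because the arm was still settling in one of the views. I did not use it; the fixed cameras and a later close view agreed with the real position.

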